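Put the washed brushes back in the clip rack

ROBOT

A 6-joint arm with a two-finger parallel gripper is mounted at the origin on the work surface. World frame = base frame: x ahead of the robot, y to its left, z up, the work surface at z = 0. Lengths are in m, angles in rad, forces in N, time in s.
With the tool pointing down it reaches from about 0.325 to 0.85 m from the base axis. Payload 4.4 kg.
Tool frame: the origin (TCP) lies on the centre line of the jaws, within the pads' length; the fingertips stand 25 mm ahead of it and the grasp point (between the pads) lies 6 mm ahead of it (manip.nose_length is the distance from the TCP to the fingertips, in m); z points along the fingers, y is the direction in which the jaws open and shut (so a half turn about z gives the same grasp; the last joint's range is limited). The gripper opens to 94 mm and grips with 3 to 60 N. Pads are 16 mm wide; open, the fingers measure 119 mm over their backs; the gripper's body (75 mm by 177 mm) begins 78 mm behind the grasp point.
Start: joints at [-1.365, 0.207, 1.542, -0, 1.393, -0.15], TCP at [0.2, -0.539, 0.23] pointing down, gripper open.
Joint ranges: [-2.73, 2.73], [-0.86, 2.22], [0.23, 2.46], [-1.11, 4.25], [0.08, 2.63], [-2.82, 2.82]. Speed limits (rad/s): [2.79, 2.79, 3.14, 3.14, 3.14, 3.14].

INTERFACE

Orientations are given as [roll, pitch, yaw] about the fixed x, y, z axes, in that order (R = Rz(yaw) Ry(pitch) Rx(roll)).
In Python, from plant import manip gives the robot as it stands. The module is installed in compiled form; this text tells all that it offers.
- The arm moves only by the shell command python3 -m pendant 'ROWS' [OPENING]. ROWS is JSON, one flat list of numbers, 4 for each row, row after row: the shift along the tool's x, y, z in cm, then the turn about the tool's z in degrees. In form: [dx, dy, dz, roll, dx, dy, dz, roll, ...]. A call has 1 to 10 rows; each row shifts and turns the pose as measured when the row begins, along the tool's axes as they then stand; what a row does not reach is not made up. A row lasts 1/12 s, in which the tool goes at most 41.7 mm and 7.16 degrees, less where a joint would pass 70% of its speed; a pose out of reach is approached as far as the arm can. A call is refused whole if a number of a shift passes 4.17 or a number of a turn 7.16, either way. A call with a gripper value outside its range is refused whole. OPENING is the finger opening in cm, from 0 to 9.4, set as the call begins (- or left out, the last holds). The fingers move at their own pace and stop on an object; the grip force is fixed at half the most. Time passes only in rows, so rows that do not move let the fingers close. It gives the time, the measured TCP pose, the force and the opening at its end, in the units of the state.
- manip.get_state(): the state, without advancing time (a new reading comes with each control period).
- manip.capture(name): name is "scene" or "side" or "wrist"; returns a dict with "color" (384x512x3 uint8, red, green, blue), "range_z" (384x512 float32, m along the optical axis (not along the pixel's ray), 0 where there is no reading), "intrinsics" (3x3 intrinsics, pixels), "world_from_camera" (4x4, takes a point from camera to world coordinates); the wrist camera has in their place "T_tool_cam" (4x4, takes a point from camera to tool coordinates, whose origin is the TCP and whose axes are the flange's). Camera axes: x right, y down, z forward; pixel columns grow to the right and rows downward; lengths in m; the calibration is good to about 2 mm. A picture is of the moment at which its call begins: read the wrist's pose just before it.
- manip.sign_off(): hands the job in, once; it reports no verdict.
Trained networks look in a picture, given as the dict that the camera call returned (one of the last four; its "shot" number tells which), for a name from the list of things; names that differ only in an ending like _2 or _b are one class to them, and where a whole thing is asked for, a point or a joint stands for the part that bears it (a point fixed in the world has none). Each returns a list of dicts, best first, with "confidence" (0 to 1); they miss things now and then, are a little off and sometimes report something else, mostly with a low value. They report only what shows in the picture. A call takes as long as a camera call.
- manip.masks_of(thing, picture): "mask" (384x512 bool, what is visible of it) and "xy" ([column, row] in pixels, amid what is visible of it).
- manip.mark_of(thing, picture): "xy" ([column, row] in pixels: a listed point, or the origin of a listed thing).
The state is a dict: "t": time; "joint_pos": joint angles; "joint_velocities": joint speeds; "effort": joint torques, N m; "eef_pos": TCP position; "orientation": TCP orientation; "wrist_force": force on the tool from outside, world axes, zero at the start; "ft_torque": the same for the moment, N m; "width": finger opening in m.
Only numpy, scipy, OpenCV 4.12 (cv2) and the standard library are available. Lean on these libraries where they do the work, as an engineer would, in place of code of your own. Each camera call takes 0.05 s, during which the arm holds its last target. There are 200 camera calls.

TASK

Put the two washed brushes from the pan back in the clip rack, each in the clips of its own colour: head uphill, handle snapped fully down into both clips, and the butt end pushed down until it stands on the foot bar. Leave the tools already in the rack and everything else on the table where they are.

Things in the scene. Friction and masses are not known exactly. Their poses are not given: they have to be found in the camera images.
- red_brush: flat pastry brush, red with a pale tuft, 260 mm long, about 120 g, lying in the pan, axis 16 mm above the pan's floor. Round handle, 20 mm diameter, 14 to 160 mm from the butt end; butt cap 32 mm diameter, 14 mm thick; head 48 mm wide, 32 thick, 160 to 260 mm. Origin on the handle's axis 80 mm from the butt end; x along the handle towards the head, z square to the head's flat, up as it lies
- blue_brush: scrubbing brush, blue with white tufts, with the same handle, butt cap, origin and axes as the red brush; head 48 mm wide, 32 mm thick, 160 to 260 mm from the butt end. Both handles are smooth and wet (friction about 0.35) and may slip or pivot a little in the fingers. In the rack either flat of a head may face up
- red_tail (a point): point on the red brush's handle axis 35 mm from the butt end, where the lower clip takes it
- red_neck (a point): point on the red brush's handle axis 125 mm from the butt end, where the upper clip takes it
- blue_tail (a point): point on the blue brush's handle axis 35 mm from the butt end
- blue_neck (a point): point on the blue brush's handle axis 125 mm from the butt end
- bay_red: the pair of spring clips with red feet and a red tag at the foot bar, fixed on the rack, empty at the start; the four pairs stand 72 mm apart in an order that varies. Origin: where the origin of a brush that is home lies, midway between the clips; z vertical, x level, pointing uphill. A home brush lies along the slope, 35 degrees from level, head uphill
- bay_blue: the pair of spring clips with blue feet and a blue tag at the foot bar, fixed on the rack, empty at the start; the four pairs stand 72 mm apart in an order that varies. Origin: where the origin of a brush that is home lies, midway between the clips; z vertical, x level, pointing uphill. A home brush lies along the slope, 35 degrees from level, head uphill
- red_clip_low (a point): centre of the seat of the lower red clip: where red_tail lies when home. A clip is 12 mm long along the handle, 36 mm wide: two sprung steel jaws with rolled lips 16 mm apart, 7 mm above the seat's centre (square to the slope), and flared mouths that reach 17 mm above it, 30 mm wide there. Jaws and handle are slippery on each other
- red_clip_up (a point): centre of the seat of the upper red clip, 90 mm up the slope from the lower: where red_neck lies when home. Pushed square to the slope, the handle meets the lips 14 mm before it is home, springs the jaws apart against up to 10 to 18 N, mostly one clip after the other as it pivots a little in the fingers, then drops onto a hard seat
- blue_clip_low (a point): centre of the seat of the lower blue clip, like the red one
- blue_clip_up (a point): centre of the seat of the upper blue clip, like the red one
- foot (a point): middle of the face of the foot bar, on the handles' axis plane: a straight bar across the bottom of the rack, square to the slope, reaching 9 mm above and 25 mm below that plane. The butt end of a home brush stands on it, 80 mm down the slope from the bay's origin. A snapped-in handle slides along its clips at a push of 2 to 6 N
- rack: clip rack: open aluminium frame, 345 mm wide, fixed to the table; origin on the table under the middle of the clip rows, x level and uphill. Its front (-x) is low; the clips open square to the 35 degree slope, upwards and to the front, on two cross rails under the handles, one for each clip row. Between the rails the space under the handles is open, down to a drip tray 17 mm high
- pan: a shallow aluminium pan, 335 mm by 245 mm, 25 mm high, walls and floor 4 mm, fixed; origin under its centre, x along its long side; the two brushes lie in it about 110 mm apart
- green_paddle: a green paddle scraper with the same handle, already home in the green clips; origin as for the brushes, z vertical, x level; leave it
- yellow_brush: a yellow scrubbing brush, already home in the yellow clips; origin as for the brushes, z vertical, x level; leave it
- spice_jar: jar with a red lid, 84 mm across, 170 mm high; origin under its centre; a bystander
- herb_jar: jar with a red lid, 84 mm across, 170 mm high; origin under its centre; a bystander
- pail: white pail with a green lid, 152 mm across, 140 mm high; origin under its centre; a bystander
- cup: steel measuring mug, 84 mm across, 60 mm high; origin under its centre; a bystander
- timer: round kitchen timer, 60 mm across, 33 mm high; origin under its centre; a bystander
- nozzle: steel piping nozzle, a cone 27 mm across and 44 mm high, standing in the pan between the butt ends of the brushes; origin under its centre; a bystander

How it is judged:
At the end, for the whole second after the job is handed in: Each brush lies in the clips of its own colour, head uphill, seated in both clips and with its butt on the foot bar: the clip points on its handle within 3.5 mm of the centres of the two clip seats; both brushes at rest; the green paddle and the yellow brush not moved by more than 8 mm (distance between red_neck and red_clip_up below 0.0035 m and distance between red_tail and red_clip_low below 0.0035 m and linear speed of each of red_brush, blue_brush below 0.02 m/s and distance between blue_neck and blue_clip_up below 0.0035 m and distance between blue_tail and blue_clip_low below 0.0035 m and distance of each of green_paddle, yellow_brush from where it was at the start of the episode below 0.008 m); the robot touches nothing.
It fails at once if a tool already in the rack is knocked out or shifted by more than 15 mm (distance of any of green_paddle, yellow_brush from where it was at the start of the episode above 0.015 m).
It fails at once if another thing on the table or in the pan is moved by more than 30 mm (distance of any of spice_jar, herb_jar, pail, cup, timer, nozzle from where it was at the start of the episode above 0.03 m).
It also fails if it takes over 72 s, if anything falls off the work surface, if the arm or the gripper's body presses on something with over 40 N, if the wrist force passes 120 N, or if a joint passes its speed limit or range.

## Working session

There is one attempt and no reset: what is moved stays moved. The work goes in short steps, Python scripts to look and compute and a shell command to move; the robot and the scene stay as the last step left them, time stands still between calls to the robot, and variables do not carry over. Pictures are saved under pics/ and viewed, about 8 in all and at most 12, crops included, and the job is handed in when it is done.

```bash
mkdir -p pics; cat > h.py <<'E'
import numpy as np, cv2
from scipy.spatial.transform import Rotation as Rn
from plant import manip
def tool_T():
    s=manip.get_state(); T=np.eye(4); T[:3,:3]=Rn.from_euler('xyz',s['orientation']).as_matrix(); T[:3,3]=s['eef_pos']; return T
def cap(name):
    T=tool_T(); p=manip.capture(name)
    p['W']=p['world_from_camera'] if 'world_from_camera' in p else T@p['T_tool_cam']
    return p
def px2w(p,u,v,z):  # z depth
    K=p['intrinsics']; c=np.array([(u-K[0,2])*z/K[0,0],(v-K[1,2])*z/K[1,1],z,1]); return (p['W']@c)[:3]
def dep(p,u,v,r=2):
    d=p['range_z'][max(0,int(v)-r):int(v)+r+1,max(0,int(u)-r):int(u)+r+1]; d=d[d>0]; return np.median(d) if len(d) else 0
def at(p,u,v): return px2w(p,u,v,dep(p,int(round(u)),int(round(v))))
def onz(p,u,v,h): # intersect ray with height h
    a=p['W'][:3,3]; b=px2w(p,u,v,1.0)-a; return a+b*(h-a[2])/b[2]
def cloud(p,m):
    v,u=np.nonzero(m&(p['range_z']>0)); z=p['range_z'][v,u]; K=p['intrinsics']
    c=np.stack([(u-K[0,2])*z/K[0,0],(v-K[1,2])*z/K[1,1],z,np.ones_like(z)]); return (p['W']@c)[:3].T
def proj(p,w):
    c=np.linalg.inv(p['W'])@np.append(w,1); q=p['intrinsics']@c[:3]; return q[:2]/q[2]
def save(p,n): cv2.imwrite('pics/'+n,p['color'][:,:,::-1])
E
python3 - <<'E'
from h import *
np.set_printoptions(precision=4,suppress=True)
print(manip.get_state(), manip.nose_length)
for n in ['scene','side']:
    p=cap(n); save(p,n+'.png'); print(n,p['W'],p['intrinsics'][0])
    for t in ['red_tail','red_neck','blue_tail','blue_neck','red_clip_low','red_clip_up','blue_clip_low','blue_clip_up','foot','bay_red','bay_blue','red_brush','blue_brush','green_paddle','yellow_brush','rack','pan','nozzle','spice_jar','herb_jar','pail','cup','timer']:
        for r in manip.mark_of(t,p)[:2]:
            print(t,r['xy'],round(r['confidence'],2),at(p,*r['xy']))
a=cv2.imread('pics/scene.png');b=cv2.imread('pics/side.png')
E
```

```text
{'t': 0.0, 'joint_pos': array([-1.3655,  0.2074,  1.5429, -0.    ,  1.3935, -0.1505]), 'joint_velocities': array([ 0.0007,  0.0007, -0.0011,  0.0009, -0.0004, -0.0015]), 'effort': array([ -0.0008, -37.088 , -28.1419,   0.0698,   0.0363,  -0.0002]), 'eef_pos': array([ 0.2001, -0.5383,  0.2293]), 'orientation': array([-3.1394, -0.0003,  0.3558]), 'wrist_force': array([-0.4444, -0.4263,  0.3062]), 'ft_torque': array([ 0.018 ,  0.0306, -0.0552]), 'width': 0.09407656356725014} 0.025
scene [[-0.4478  0.5805 -0.68    1.5658]
 [ 0.8941  0.2884 -0.3427  0.4538]
 [-0.0028 -0.7615 -0.6482  1.0354]
 [ 0.      0.      0.      1.    ]] [478.462    0.     254.9347]
red_tail [212.4, 171.2] 0.59 [ 0.4846 -0.2533  0.024 ]
red_tail [324.4, 235.5] 0.42 [0.5824 0.1898 0.0042]
red_neck [163.9, 150.4] 0.7 [ 0.4567 -0.4727  0.023 ]
red_neck [207.6, 191.5] 0.63 [ 0.5653 -0.2255  0.0054]
blue_tail [239.6, 179.1] 0.95 [ 0.4775 -0.1521  0.0207]
blue_tail [208.9, 178.3] 0.58 [ 0.5178 -0.2478  0.019 ]
blue_neck [235.0, 198.1] 0.9 [ 0.573  -0.1178  0.0248]
red_clip_low [296.3, 198.5] 0.7 [0.5231 0.071  0.0579]
red
[... 2494 characters left out ...]
3.8] 0.68 [0.5682 0.1914 0.011 ]
rack [275.1, 170.8] 0.21 [ 0.5742 -0.2356  0.0258]
pan [274.0, 184.2] 0.69 [ 0.5721 -0.1804  0.0042]
pan [261.0, 255.8] 0.65 [0.58   0.1589 0.0061]
nozzle [286.1, 169.5] 0.66 [ 0.53   -0.2478  0.0271]
nozzle [304.9, 185.2] 0.61 [ 0.449  -0.1647  0.0328]
spice_jar [297.7, 168.3] 0.75 [ 0.4831 -0.2598  0.0282]
spice_jar [237.0, 350.1] 0.61 [0.5924 0.5145 0.1431]
herb_jar [282.1, 363.3] 0.73 [0.4791 0.5308 0.1462]
herb_jar [246.9, 253.4] 0.54 [0.6147 0.2251 0.1217]
pail [279.1, 135.2] 0.92 [ 0.5788 -0.441   0.0446]
pail [294.2, 169.6] 0.54 [ 0.4969 -0.2538  0.0248]
cup [317.8, 136.7] 0.92 [ 0.4076 -0.4569  0.0414]
timer [209.6, 215.3] 0.71 [0.7894 0.0242 0.024 ]
```

View pics/scene.png

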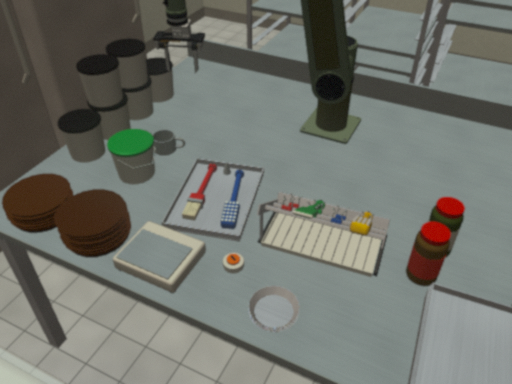

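View pics/side.png

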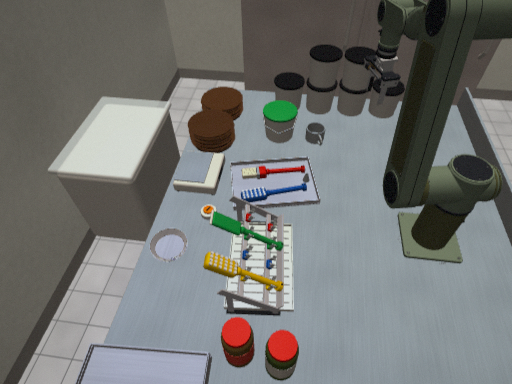

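The red bay is the outermost one at y≈0.06, followed by green, blue and yellow. The brushes lie with heads at +x, the same way as the rack's uphill. I'll move above the pan for a wrist view.

```bash
python3 -m pendant '[2.5,-1.33,-0.7,0,2.5,-1.33,-0.7,0,2.5,-1.33,-0.7,0,2.5,-1.33,-0.7,0,2.5,-1.33,-0.7,0,2.5,-1.33,-0.7,0,2.5,-1.33,-0.7,0,2.5,-1.33,-0.7,0]'; python3 -m pendant '[2.5,-1.33,-0.7,0,2.5,-1.33,-0.7,0,2.5,-1.33,-0.7,0,2.5,-1.33,-0.7,0,2.5,-1.33,-0.7,0,2.5,-1.33,-0.7,0,2.5,-1.33,-0.7,0,2.5,-1.33,-0.7,0,0,0,0,0,0,0,0,0]' 6
python3 - <<'E'
from h import *
np.set_printoptions(precision=4,suppress=True)
p=cap('wrist'); save(p,'w1.png'); print(p['T_tool_cam'],p['intrinsics'])
for t in ['red_tail','red_neck','blue_tail','blue_neck','red_brush','blue_brush','nozzle','pan']:
    for r in manip.mark_of(t,p)[:1]:
        print(t,r['xy'],round(r['confidence'],2),at(p,*r['xy']),onz(p,*r['xy'],.02))
for t in ['red_brush','blue_brush']:
    r=manip.masks_of(t,p)
    if r:
        c=cloud(p,r[0]['mask']); print(t,r[0]['confidence'],len(c),np.percentile(c,[5,50,95],axis=0))
E
```

```text
t: 3.07
eef_pos: [0.3523, -0.3667, 0.2862]
orientation: [-3.139, 0.001, 0.344]
wrist_force: [0.0, -0.3, 0.8]
width: 0.0937
t: 3.9
eef_pos: [0.5147, -0.185, 0.3484]
orientation: [3.139, -0.004, 0.351]
wrist_force: [1.1, -0.2, -0.2]
width: 0.0606
[[ 0.001  -0.9623 -0.2718  0.0795]
 [ 1.      0.0012 -0.0006  0.0003]
 [ 0.0009 -0.2718  0.9623 -0.1547]
 [ 0.      0.      0.      1.    ]] [[276.1908   0.     253.3588]
 [  0.     276.1908 191.9916]
 [  0.       0.       1.    ]]
red_tail [286.5, 186.1] 0.86 [ 0.4956 -0.2555  0.0286] [ 0.4939 -0.2572  0.02  ]
red_neck [293.9, 134.6] 0.63 [ 0.583  -0.2335  0.0288] [ 0.5829 -0.2349  0.02  ]
blue_tail [229.8, 176.3] 0.82 [ 0.4781 -0.1553  0.0302] [ 0.4757 -0.1552  0.02  ]
blue_neck [227.4, 125.9] 0.85 [ 0.5578 -0.1236  0.0286] [ 0.5573 -0.123   0.02  ]
red_brush [288.8, 159.4] 0.63 [ 0.541  -0.2414  0.028 ] [ 0.5402 -0.2428  0.02  ]
blue_brush [231.2, 151.1] 0.61 [ 0.5205 -0.1433  0.03  ] [ 0.519 -0.143  0.02 ]
nozzle [258.2, 201.0] 0.69 [ 0.454  -0.2172  0.0346] [ 0.4498 -0.2191  0.02  ]
pan [261.4, 124.6] 0.58 [ 0.579  -0.1772  0.0042] [ 0.5793 -0.1766  0.02  ]
red_brush 0.71 2987 [[ 0.4746 -0.2628  0.0247]
 [ 0.6342 -0.2285  0.031 ]
 [ 0.7018 -0.1967  0.0371]]
blue_brush 0.88 3229 [[ 0.4638 -0.1638  0.0243]
 [ 0.6178 -0.1114  0.0344]
 [ 0.682  -0.0751  0.0391]]
```

View pics/w1.png

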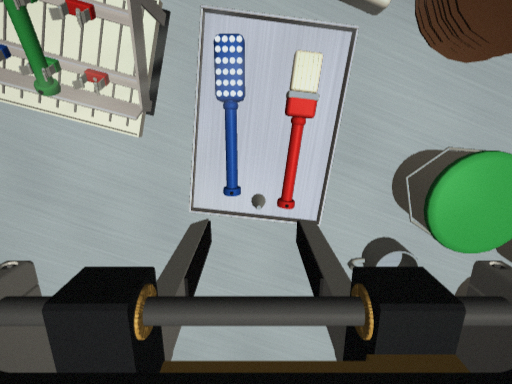

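```bash
cat > fit.py <<'E'
from h import *
np.set_printoptions(precision=4,suppress=True)
p=cap('wrist')
for t in ['red','blue']:
    m=manip.masks_of(t+'_brush',p)[0]['mask']; v,u=np.nonzero(m)
    P=np.array([onz(p,a,b,.02) for a,b in zip(u,v)])[:,:2]
    tl,nk=[onz(p,*manip.mark_of(t+s,p)[0]['xy'],.02)[:2] for s in('_tail','_neck')]
    d=(nk-tl)/np.linalg.norm(nk-tl); o=(tl+nk)/2
    for _ in range(6):
        n=np.array([-d[1],d[0]]); s=(P-o)@d; w=(P-o)@n
        k=(s>-58)&(abs(s)<.06)&(abs(w)<.016)
        vx,vy,x0,y0=cv2.fitLine(P[k].astype(np.float32),cv2.DIST_HUBER,0,.002,.0001).ravel()
        d=np.array([vx,vy])*np.sign(vx); o=np.array([x0,y0])+d*((o-[x0,y0])@d)
    s=(P-o)@d; w=(P-o)@[-d[1],d[0]]; s=s[abs(w)<.03]; lo,hi=np.percentile(s,[.2,99.8])
    print(t,'mid',o,'yaw',np.arctan2(d[1],d[0]),'ext',lo,hi,'width',np.ptp(w[(abs(s)<.05)] if len(s)==len(w) else w[k]),
      'origin by butt',o+d*(lo+.08),'by tip',o+d*(hi-.18))
s=manip.get_state();print(s['eef_pos'],s['orientation'])
E
python3 fit.py
```

```text
red mid [ 0.5392 -0.2489] yaw 0.24658605 ext -0.08604168280704723 0.17786381695898887 width 0.02300938478246344 origin by butt [ 0.5333 -0.2503] by tip [ 0.5371 -0.2494]
blue mid [ 0.5201 -0.1425] yaw 0.34518874 ext -0.08005437432132183 0.18344080890303627 width 0.019842394405365976 origin by butt [ 0.52   -0.1425] by tip [ 0.5233 -0.1413]
[ 0.5142 -0.1859  0.3482] [ 3.1399 -0.0044  0.3489]
```

```bash
python3 -m pendant '[1.83,-3.54,0,0,1.83,-3.54,0,0,1.83,-3.54,0,0,1.83,-3.54,0,0,1.83,-3.54,0,0,1.83,-3.54,0,0,1.83,-3.54,0,0,1.83,-3.54,0,0,1.83,-3.54,0,0,0,0,0,0]'
python3 - <<'E'
from h import *
np.set_printoptions(precision=4,suppress=True)
p=cap('wrist'); cv2.imwrite('pics/w2.png',cv2.resize(p['color'][:,:,::-1],(800,600))[:420]); np.savez('rack.npz',**{k:p[k] for k in('color','range_z','intrinsics','W')})
for t in ['red_clip_low','red_clip_up','blue_clip_low','blue_clip_up','bay_red','bay_blue','foot','green_paddle','yellow_brush','rack']:
    for r in manip.mark_of(t,p)[:2]:
        print(t,r['xy'],round(r['confidence'],2),at(p,*r['xy']))
E
```

```text
t: 5.63
eef_pos: [0.5637, 0.1817, 0.3472]
orientation: [3.139, -0.006, 0.339]
wrist_force: [-0.6, -0.8, -0.5]
width: 0.0603
red_clip_low [311.2, 195.7] 0.94 [0.5378 0.0562 0.0035]
red_clip_up [334.6, 156.5] 0.75 [0.6203 0.0452 0.0048]
blue_clip_low [224.4, 176.6] 0.64 [0.5188 0.2214 0.0054]
blue_clip_low [335.0, 158.3] 0.39 [0.6175 0.043  0.0044]
blue_clip_up [230.7, 129.3] 0.96 [0.6034 0.237  0.0063]
bay_red [326.1, 176.5] 0.67 [0.5812 0.0447 0.0043]
bay_red [433.6, 213.5] 0.19 [ 0.5831 -0.1788  0.0036]
bay_blue [226.7, 155.2] 0.63 [0.5577 0.2296 0.0054]
foot [241.3, 195.8] 0.92 [0.5107 0.1834 0.062 ]
green_paddle [277.9, 169.4] 0.82 [0.5801 0.1496 0.1134]
green_paddle [230.8, 128.5] 0.66 [0.6121 0.2307 0.1175]
yellow_brush [179.8, 144.2] 0.84 [0.5679 0.2913 0.1133]
rack [250.3, 153.2] 0.56 [0.5751 0.1907 0.0044]
```

View pics/w2.png

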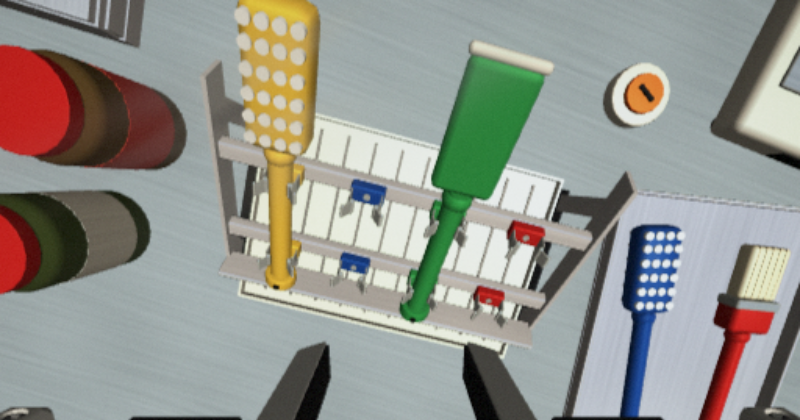

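```bash
cat > rackfit.py <<'E'
from h import *
from scipy.optimize import least_squares
np.set_printoptions(precision=4,suppress=True)
p=cap('wrist')
m={t:cloud(p,manip.masks_of(t,p)[0]['mask']) for t in('green_paddle','yellow_brush')}
th=np.radians(35)
def fr(x):
    c,s=np.cos(x[3]),np.sin(x[3]); a=np.array([c*np.cos(th),s*np.cos(th),np.sin(th)]); y=np.array([-s,c,0]); return a,y,np.cross(a,y)
mk={k:manip.mark_of(k,p)[0]['xy'] for k in('red_clip_low','red_clip_up','blue_clip_low','blue_clip_up')}
def sel(x):
    a,y,n=fr(x); out=[]
    for i,t in enumerate(m):
        q=m[t]-(x[:3]+i*.144*y); s=q@a; w=q@y; h=q@n
        k=(s>-.055)&(s<.07)&(abs(w)<.013)&(abs(h)<.03)&(abs(s+.045)>.012)&(abs(s-.045)>.012); out.append(m[t][k])
    return out
bay={'red':-.072,'blue':.072}
def res(x,pts):
    a,y,n=fr(x); r=[]
    for i,q in enumerate(pts):
        q=q-(x[:3]+i*.144*y); r.append((np.hypot(q@y,q@n)-.010)/np.sqrt(len(q))*3)
    e=[(proj(p,x[:3]+bay[k.split('_')[0]]*y+(.045 if 'up' in k else -.045)*a)-mk[k])*.001 for k in mk]
    return np.concatenate(r+[np.ravel(e)])
x=np.array([.580,.1496,.103,.1])
for _ in range(8):
    pts=sel(x); f=least_squares(res,x,args=(pts,),loss='soft_l1',f_scale=.003); x=f.x
a,y,n=fr(x); print([len(q) for q in pts],x)
for i,q in enumerate(pts):
    q=q-(x[:3]+i*.144*y); print('rms',np.std(np.hypot(q@y,q@n)-.01),'mean',np.mean(np.hypot(q@y,q@n)-.01),'h med',np.percentile(q@n,[50,90]),'w',np.median(q@y))
for k in mk: print(k,mk[k],proj(p,x[:3]+bay[k.split('_')[0]]*y+(.045 if 'up' in k else -.045)*a))
for i,t in enumerate(m):
    q=m[t]-(x[:3]+i*.144*y); k=(abs(q@y)<.012)&(abs(q@n)<.03); print(t,'s ext',np.percentile((q@a)[k],[.5,99.5]))
for b in bay: print(b,x[:3]+bay[b]*y)
f=manip.mark_of('foot',p)[0]['xy']; print('foot',f,proj(p,x[:3]+.072*y-.08*a),'rack mid foot')
np.save('rack.npy',x)
E
python3 rackfit.py
```

```text
[554, 634] [0.5818 0.152  0.1031 0.088 ]
rms 0.0005268010499297176 mean -0.00030273148744485546 h med [0.0082 0.0099] w 0.0010275839793285769
rms 0.0005570010700602046 mean 0.0003335675320420241 h med [0.0089 0.0104] w -0.0035449885114597884
red_clip_low [306.2, 196.4] [306.7579 194.637 ]
red_clip_up [328.9, 154.3] [329.8072 154.3841]
blue_clip_low [216.8, 170.3] [218.8929 173.5968]
blue_clip_up [225.1, 128.0] [226.0069 128.2812]
green_paddle s ext [-0.0733  0.1863]
yellow_brush s ext [-0.0736  0.1789]
red [0.5881 0.0803 0.1031]
blue [0.5755 0.2237 0.1031]
foot [238.0, 195.3] [216.7003 187.563 ] rack mid foot
```

```bash
python3 -m pendant '[-1.43,2.91,0.8,0,-1.43,2.91,0.8,0,-1.43,2.91,0.8,0,-1.43,2.91,0.8,0,-1.43,2.91,0.8,0,-1.43,2.91,0.8,0,-1.43,2.91,0.8,0,-1.43,2.91,0.8,0,-1.43,2.91,0.8,0,-1.43,2.91,0.8,0]' 6; python3 -m pendant '[0,0,2.4,0,0,0,2.4,0,0,0,2.4,0,0,0,2.4,0,0,0,2.4,0,0,0,2.4,0,0,0,0,0,0,0,0,0]'
cat > near.py <<'E'
import sys
from h import *
np.set_printoptions(precision=4,suppress=True)
t=sys.argv[1]; p=cap('wrist'); T=p['W']@np.linalg.inv(p['T_tool_cam'])
if len(sys.argv)>2: save(p,sys.argv[2])
R=manip.masks_of(t+'_brush',p)
m=R[0]['mask']; c=cloud(p,m); k=(c[:,2]<.034)&(c[:,2]>.018)
q=(c[k]-T[:3,3])@T[:3,:3]; q=q[(abs(q[:,1])<.04)]
print(R[0]['confidence'],len(q),'pose',T[:3,3])
s=np.arange(-.08,.2,.01)
for a in s:
    b=q[(q[:,0]>=a)&(q[:,0]<a+.01)]
    if len(b)>8: print(round(a+.005,3),'n',len(b),'y mid',round((np.percentile(b[:,1],2)+np.percentile(b[:,1],98))/2*1000,1),'w',round(np.ptp(b[:,1])*1000,1),'top',round(T[2,3]-np.percentile(b[:,2],5),4))
for e in('_tail','_neck'):
    for r in manip.mark_of(t+e,p)[:1]: print(e,r['confidence'],(np.append(onz(p,*r['xy'],.02),1)@np.linalg.inv(T).T)[:3])
E
python3 near.py blue w3.png
```

```text
t: 7.42
eef_pos: [0.527, -0.152, 0.2679]
orientation: [3.134, -0.015, 0.348]
wrist_force: [0.7, -0.3, -0.5]
width: 0.0604
t: 8.08
eef_pos: [0.5296, -0.1629, 0.1193]
orientation: [3.128, -0.017, 0.336]
wrist_force: [0.2, 0.2, -0.3]
width: 0.0602
0.83 4051 pose [ 0.5296 -0.1629  0.1193]
-0.075 n 123 y mid -22.9 w 30.5 top 0.0353
-0.065 n 285 y mid -21.9 w 30.0 top 0.0346
-0.055 n 157 y mid -21.5 w 16.7 top 0.0319
-0.045 n 167 y mid -22.1 w 17.4 top 0.0322
-0.035 n 194 y mid -22.8 w 19.6 top 0.0316
-0.025 n 194 y mid -23.0 w 18.7 top 0.0318
-0.015 n 204 y mid -22.9 w 19.6 top 0.0314
-0.005 n 212 y mid -23.0 w 19.1 top 0.0312
0.005 n 209 y mid -23.3 w 19.7 top 0.0312
0.015 n 213 y mid -24.0 w 18.9 top 0.0309
0.025 n 216 y mid -23.7 w 18.6 top 0.0307
0.035 n 228 y mid -23.1 w 19.3 top 0.0305
0.045 n 228 y mid -24.0 w 18.0 top 0.0306
0.055 n 236 y mid -24.3 w 18.8 top 0.0306
0.065 n 270 y mid -24.4 w 22.2 top 0.0315
0.075 n 333 y mid -25.1 w 31.0 top 0.0321
0.085 n 156 y mid -20.8 w 37.8 top 0.0328
0.095 n 48 y mid -4.4 w 5.8 top 0.0323
0.105 n 48 y mid -3.6 w 4.1 top 0.0322
0.115 n 48 y mid -4.7 w 6.5 top 0.0319
0.125 n 43 y mid -3.5 w 3.2 top 0.0316
0.135 n 62 y mid -4.2 w 30.8 top 0.0317
0.145 n 71 y mid -4.1 w 4.6 top 0.0313
0.155 n 66 y mid -3.8 w 36.2 top 0.0313
0.165 n 31 y mid -4.5 w 5.3 top 0.0311
_tail 0.67 [-0.0516 -0.0226  0.0981]
_neck 0.77 [ 0.0428 -0.0227  0.0997]
```

```bash
python3 -m pendant '[0.15,-1.2,0,-1.3,0.15,-1.2,0,0,0,0,1.5,0,0,0,1.5,0,0,0,1.5,0,0,0,0,0,0,0,0,0]' 5
python3 near.py blue | grep -v -e '-0.0[67]' -e '0\.1[0-9]5'
```

```text
t: 8.87
eef_pos: [0.5324, -0.1356, 0.0851]
orientation: [3.113, -0.034, 0.365]
wrist_force: [-0.3, 0.8, 0.9]
width: 0.0499
-0.055 n 235 y mid -0.1 w 19.5 top 0.0326
-0.045 n 241 y mid -0.1 w 19.3 top 0.0324
-0.035 n 253 y mid -0.1 w 19.1 top 0.0319
-0.025 n 248 y mid -0.2 w 19.8 top 0.0317
-0.015 n 259 y mid -0.2 w 19.5 top 0.0316
-0.005 n 270 y mid 0.7 w 18.5 top 0.031
0.005 n 261 y mid 1.1 w 19.2 top 0.0308
0.015 n 288 y mid 1.1 w 19.0 top 0.0303
0.025 n 292 y mid 1.1 w 18.7 top 0.0301
0.035 n 305 y mid 1.0 w 19.3 top 0.0296
0.045 n 320 y mid 1.5 w 19.2 top 0.0293
0.055 n 351 y mid 1.4 w 23.6 top 0.0309
0.065 n 460 y mid 2.0 w 39.8 top 0.0311
0.075 n 156 y mid 1.8 w 47.5 top 0.0318
0.085 n 134 y mid 2.0 w 48.2 top 0.0313
0.095 n 101 y mid 2.0 w 47.5 top 0.0307
_neck 0.6 [ 0.0307 -0.0005  0.0662]
```

```bash
python3 -m pendant '[-0.5,0.05,0.7,0.8,-0.5,0,0.7,0,0,0,0.8,0,0,0,0.8,0,0,0,0,0,0,0,0,0]'
python3 near.py blue | grep -v -e '-0.0[67]' -e '0\.1[0-9]5'
```

```text
t: 9.57
eef_pos: [0.5249, -0.1425, 0.0539]
orientation: [3.11, -0.037, 0.348]
wrist_force: [0.2, 0.1, -0.8]
width: 0.0495
0.76 6478 pose [ 0.5249 -0.1425  0.0539]
-0.055 n 40 y mid -2.3 w 18.4 top 0.0309
-0.045 n 296 y mid -2.3 w 19.2 top 0.0325
-0.035 n 326 y mid -2.3 w 19.9 top 0.0323
-0.025 n 335 y mid -2.2 w 19.6 top 0.0318
-0.015 n 345 y mid -2.2 w 19.3 top 0.0316
-0.005 n 357 y mid -2.2 w 19.0 top 0.0312
0.005 n 364 y mid -2.5 w 19.7 top 0.0308
0.015 n 388 y mid -2.6 w 19.4 top 0.0305
0.025 n 388 y mid -2.5 w 19.1 top 0.0301
0.035 n 409 y mid -2.5 w 18.8 top 0.0297
0.045 n 422 y mid -2.5 w 19.4 top 0.0294
0.055 n 436 y mid -2.8 w 19.1 top 0.0291
0.065 n 501 y mid -2.6 w 24.4 top 0.0302
0.075 n 678 y mid -2.7 w 41.7 top 0.0307
0.085 n 246 y mid -2.6 w 47.0 top 0.0312
0.095 n 165 y mid -2.6 w 48.0 top 0.031
_tail 0.77 [-0.0528 -0.0011  0.0319]
_neck 0.87 [ 0.0406 -0.0035  0.0353]
```

```bash
python3 -m pendant '[0,-0.2,0.7,0,0,0,0.7,0,0,0,0.5,0,0,0,0,0]'; python3 -m pendant '[0,0,0,0,0,0,0,0,0,0,0,0,0,0,0,0,0,0,0,0,0,0,0,0]' 1
```

```text
t: 10.1
eef_pos: [0.5271, -0.1412, 0.0353]
orientation: [3.107, -0.041, 0.349]
wrist_force: [-0.2, 0.1, 0.8]
width: 0.0498
t: 10.6
eef_pos: [0.5268, -0.1409, 0.0346]
orientation: [3.108, -0.04, 0.349]
wrist_force: [1.1, 0.2, 0.0]
width: 0.019
```

```bash
python3 -m pendant '[0,0,-1,0,0,0,-2,0,0,0,-2.5,0,0,0,-2.5,0,0,0,-2.5,0,0,0,-2.5,0,0,0,-2.5,0,0,0,-2.5,0,0,0,-2,0,0,0,0,0]'
python3 - <<'E'
from h import *
np.set_printoptions(precision=4,suppress=True)
p=cap('wrist'); save(p,'w4.png'); T=tool_T()
c=cloud(p,manip.masks_of('blue_brush',p)[0]['mask']); q=(c-T[:3,3])@T[:3,:3]
for a in np.arange(-.09,.2,.02):
    b=q[(q[:,0]>=a)&(q[:,0]<a+.02)]
    if len(b)>8: print(round(a+.01,3),len(b),'y',round(np.median(b[:,1])*1000,1),'top z',round(np.percentile(b[:,2],20)*1000,1))
E
```

```text
t: 11.43
eef_pos: [0.5126, -0.1358, 0.2461]
orientation: [3.113, -0.033, 0.349]
wrist_force: [-0.6, -0.2, -1.1]
width: 0.0193
-0.08 1003 y 2.0 top z -6.3
-0.06 400 y 1.7 top z -1.2
-0.04 256 y 1.3 top z 0.9
-0.02 823 y 1.3 top z 1.3
0.0 934 y 1.2 top z 2.2
0.02 1005 y 0.6 top z 3.2
0.04 1010 y 0.6 top z 4.2
0.06 1185 y -0.0 top z 4.5
0.08 2543 y -0.0 top z -1.3
0.1 3368 y -0.0 top z -0.7
0.12 3711 y -0.5 top z 0.4
0.14 1169 y -0.0 top z 0.7
0.16 20 y -59.7 top z 246.8
0.18 14 y 56.7 top z 246.8
```

View pics/w4.png

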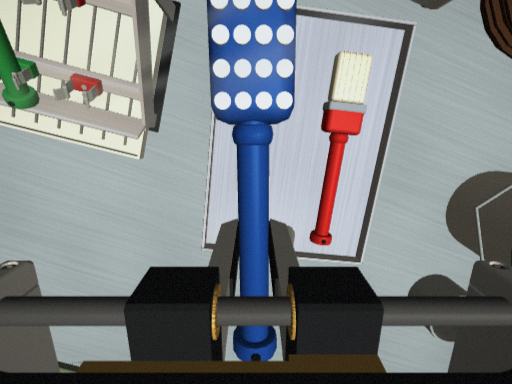

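```bash
python3 -m pendant '[0,0,-2.7,5,0,0,-2.7,5,0,0,-2.7,5,0,0,0,0,0,0,0,0]'; cat > go.py <<'E'
import sys
from h import *
T=tool_T(); s=manip.get_state(); g=np.array([float(v) for v in sys.argv[1:4]]); d=(g-T[:3,3])@T[:3,:3]*100
y=float(sys.argv[4]) if len(sys.argv)>4 else .088
print('tool cm',d.round(2),'roll deg',round(np.degrees(s['orientation'][2]-y),1),'pose',np.round(s['eef_pos'],4),np.round(s['orientation'],3),'F',np.round(s['wrist_force'],1),'w',s['width'])
E
python3 go.py .5515 .2217 .2775
```

```text
t: 11.95
eef_pos: [0.5012, -0.1312, 0.3114]
orientation: [3.138, -0.01, 0.075]
wrist_force: [-0.6, -0.4, -2.1]
width: 0.0192
tool cm [  7.63 -34.82   3.35] roll deg -0.7 pose [ 0.5012 -0.1312  0.3114] [ 3.138 -0.01   0.075] F [-0.6 -0.4 -2.1] w 0.019158445133069826
```

```bash
python3 -m pendant '[0.76,-3.48,0.1,0,0.76,-3.48,0.1,0,0.76,-3.48,0.1,0,0.76,-3.48,0.1,0,0.76,-3.48,0.1,0,0.76,-3.48,0.1,0,0.76,-3.48,0.1,0,0.76,-3.48,0.1,0,0.76,-3.48,0.1,0,0,0,0,0]';  python3 go.py .5515 .2217 .2000
```

```text
t: 12.78
eef_pos: [0.5336, 0.197, 0.2671]
orientation: [-3.141, 0.039, 0.079]
wrist_force: [-0.8, -0.6, -1.2]
width: 0.019
tool cm [ 2.24 -2.31  6.63] roll deg -0.5 pose [0.5336 0.197  0.2671] [-3.141  0.039  0.079] F [-0.8 -0.6 -1.2] w 0.01895798487971829
```

```bash
python3 -m pendant '[0.7,-0.8,0.5,-0.5,0.7,-0.8,1,0,0.7,-0.7,1,0,0,0,1,0,0,0,1,0,0,0,1,0,0,0,0,0,0,0,0,0]';  python3 go.py .5515 .2217 .1775
python3 - <<'E'
from h import *
np.set_printoptions(precision=4,suppress=True)
p=cap('wrist'); save(p,'w5.png'); T=tool_T()
c=cloud(p,manip.masks_of('blue_brush',p)[0]['mask']); q=(c-T[:3,3])@T[:3,:3]
for a in np.arange(-.09,.2,.03):
    k=(q[:,0]>=a)&(q[:,0]<a+.03); b=q[k]
    if len(b)>8: print(round(a+.015,3),len(b),'y',round(np.median(b[:,1])*1000,1),'top z',round(np.percentile(b[:,2],20)*1000,1),'w',np.median(c[k],axis=0))
E
```

```text
t: 13.45
eef_pos: [0.5385, 0.2196, 0.1875]
orientation: [3.137, 0.073, 0.1]
wrist_force: [-0.9, 0.3, 0.3]
width: 0.019
tool cm [ 1.38 -0.08  0.9 ] roll deg 0.7 pose [0.5385 0.2196 0.1875] [3.137 0.073 0.1  ] F [-0.9  0.3  0.3] w 0.018965781394495135
-0.075 1305 y 1.3 top z -4.3 w [0.4671 0.2115 0.1924]
-0.045 288 y 0.5 top z 2.2 w [0.5045 0.215  0.1861]
-0.015 1205 y 0.5 top z 3.1 w [0.523  0.2176 0.1839]
0.015 1368 y -0.1 top z 4.7 w [0.5532 0.2208 0.18  ]
0.045 1488 y -0.2 top z 6.3 w [0.5826 0.2243 0.1763]
0.075 3113 y -0.8 top z 1.0 w [0.617  0.2277 0.177 ]
0.105 5274 y -0.8 top z 1.6 w [0.6426 0.2308 0.1766]
0.135 2853 y -1.3 top z 2.8 w [0.6648 0.2332 0.1736]
```

View pics/w5.png

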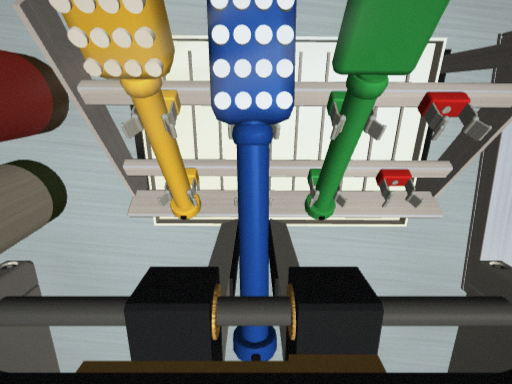

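```bash
python3 -m pendant '[0.5,0,0.2,0.4,0.5,0,0.3,0.3,0.4,0,0.3,0,0,0,0,0]';  python3 go.py .5515 .2217 .1775; python3 -m pendant '[0.15,0,0.3,0,0.2,0,0.3,0,0.2,0,0.3,0,0.2,0,0.3,0,0.2,0,0.3,0,0,0,0,0]';  python3 go.py .5886 .2249 .1243
```

```text
t: 13.88
eef_pos: [0.5561, 0.2209, 0.1824]
orientation: [3.137, 0.064, 0.085]
wrist_force: [-0.6, 0.2, -1.5]
width: 0.0191
tool cm [-0.42 -0.12  0.52] roll deg -0.2 pose [0.5561 0.2209 0.1824] [3.137 0.064 0.085] F [-0.6  0.2 -1.5] w 0.019123883568178845
t: 14.38
eef_pos: [0.5665, 0.2219, 0.1659]
orientation: [3.137, 0.062, 0.085]
wrist_force: [-0.2, 0.8, -2.0]
width: 0.0195
tool cm [ 2.48 -0.13  4.01] roll deg -0.2 pose [0.5665 0.2219 0.1659] [3.137 0.062 0.085] F [-0.2  0.8 -2. ] w 0.0195223455047182
```

```bash
python3 -m pendant '[0.1,0,0.3,0,0.1,0,0.3,0,0.1,0,0.3,0,0,0,0,0]';  python3 go.py .5886 .2249 .1243;python3 -m pendant '[0.1,0,0.3,0,0.1,0,0.3,0,0,0,0,0]';  python3 go.py .5886 .2249 .1243
```

```text
t: 14.72
eef_pos: [0.5701, 0.2229, 0.1582]
orientation: [3.138, 0.059, 0.086]
wrist_force: [0.2, -0.1, 1.6]
width: 0.0191
tool cm [ 2.06 -0.05  3.28] roll deg -0.1 pose [0.5701 0.2229 0.1582] [3.138 0.059 0.086] F [ 0.2 -0.1  1.6] w 0.019146958720052842
t: 14.97
eef_pos: [0.5736, 0.2233, 0.1538]
orientation: [3.139, 0.054, 0.086]
wrist_force: [1.9, 0.2, -0.8]
width: 0.0191
tool cm [ 1.66 -0.04  2.87] roll deg -0.1 pose [0.5736 0.2233 0.1538] [3.139 0.054 0.086] F [ 1.9  0.2 -0.8] w 0.019131264845776357
```

```bash
cat > ang.py <<'E'
import sys
from h import *
p=cap('wrist'); T=tool_T(); s=manip.get_state()
c=cloud(p,manip.masks_of(sys.argv[1]+'_brush',p)[0]['mask']); q=(c-T[:3,3])@T[:3,:3]
k=(q[:,0]>-.03)&(q[:,0]<.055)&(abs(q[:,1])<.004)&(q[:,2]<.08); c=c[k]; q=q[k]
x=np.load('rack.npy'); u=(c[:,:2]-x[:2])@[np.cos(x[3]),np.sin(x[3])]
f=np.polyfit(u,c[:,2],1); print('handle world pitch deg',np.degrees(np.arctan(f[0])).round(1),'in tool y mid',np.median(q[:,1]).round(4),'pose',np.round(s['eef_pos'],4),np.round(s['orientation'],3),'F',np.round(s['wrist_force'],1),'M',np.round(s['ft_torque'],2))
E
python3 -m pendant '[0.1,0,0.3,0,0.1,0,0.3,0,0.1,0,0.3,0,0,0,0,0]';python3 ang.py blue;python3 -m pendant '[0.1,0,0.3,0,0.1,0,0.3,0,0.1,0,0.3,0,0,0,0,0]';python3 ang.py blue
```

```text
t: 15.3
eef_pos: [0.5764, 0.2235, 0.1445]
orientation: [3.139, 0.054, 0.086]
wrist_force: [0.4, -0.1, 1.7]
width: 0.0189
handle world pitch deg 6.8 in tool y mid -0.0001 pose [0.5764 0.2235 0.1446] [3.139 0.054 0.086] F [ 0.1 -0.   0.6] M [ 0.06 -0.11  0.01]
t: 15.73
eef_pos: [0.5784, 0.2237, 0.1355]
orientation: [3.138, 0.055, 0.086]
wrist_force: [0.2, 0.2, 1.5]
width: 0.0194
handle world pitch deg 15.2 in tool y mid -0.0001 pose [0.5784 0.2237 0.1357] [3.138 0.055 0.086] F [-0.6 -0.3  0.6] M [ 0.05 -0.05  0.  ]
```

```bash
python3 -m pendant '[0.15,0,0.3,0,0.15,0,0.3,0,0.15,0,0.3,0,0,0,0,0]';python3 ang.py blue;python3 -m pendant '[0.15,0,0.3,0,0.15,0,0.3,0,0.15,0,0.3,0,0,0,0,0]';python3 ang.py blue
```

```text
t: 16.17
eef_pos: [0.5813, 0.2238, 0.1258]
orientation: [3.138, 0.059, 0.086]
wrist_force: [-1.7, -0.3, 2.7]
width: 0.0193
handle world pitch deg 27.3 in tool y mid -0.0 pose [0.5812 0.2238 0.1259] [3.138 0.059 0.086] F [-1.7  0.2  1.4] M [0.01 0.06 0.03]
t: 16.6
eef_pos: [0.5829, 0.224, 0.1247]
orientation: [3.137, 0.066, 0.087]
wrist_force: [-1.6, -2.7, 0.0]
width: 0.0189
handle world pitch deg 27.8 in tool y mid -0.0 pose [0.5829 0.224  0.1248] [3.137 0.065 0.087] F [-4.4 -0.7  7.5] M [-0.2   0.8   0.08]
```

```bash
python3 -m pendant '[0.3,0,0.5,0,0.35,0,0.6,0]';python3 go.py .5886 .2249 .1243;python3 -m pendant '[0.4,0,0.7,0,0.4,0,0.8,0]';python3 ang.py blue
```

```text
t: 16.87
eef_pos: [0.587, 0.2244, 0.1195]
orientation: [3.136, 0.07, 0.088]
wrist_force: [-15.3, -3.3, 26.0]
width: 0.0196
tool cm [ 0.13 -0.03 -0.49] roll deg -0.0 pose [0.587  0.2244 0.1195] [3.136 0.07  0.088] F [-15.3  -3.3  26. ] w 0.01964153885562092
t: 17.03
eef_pos: [0.5873, 0.2245, 0.1173]
orientation: [3.134, 0.088, 0.089]
wrist_force: [-29.7, -5.7, 46.2]
width: 0.0197
handle world pitch deg 35.5 in tool y mid 0.0 pose [0.5873 0.2245 0.1172] [3.134 0.088 0.089] F [-25.4  -6.7  40.2] M [-0.94  4.15  0.02]
```

```bash
python3 -m pendant '[0,0,0,0,0,0,0,0]';python3 go.py .5886 .2249 .1243;python3 -m pendant '[-0.3,0,0.25,0,-0.3,0,0.25,0]'; python3 go.py .5886 .2249 .1243; python3 -m pendant '[-0.4,0,0.33,0,-0.4,0,0.33,0]'; python3 ang.py blue
```

```text
t: 17.3
eef_pos: [0.5865, 0.2244, 0.1186]
orientation: [3.134, 0.086, 0.09]
wrist_force: [0.3, -0.2, -2.4]
width: 0.0196
tool cm [ 0.16 -0.03 -0.59] roll deg 0.1 pose [0.5865 0.2244 0.1186] [3.134 0.086 0.09 ] F [ 0.3 -0.2 -2.4] w 0.01956407674970716
t: 17.47
eef_pos: [0.5868, 0.2244, 0.1178]
orientation: [3.135, 0.07, 0.089]
wrist_force: [0.7, -1.4, 9.7]
width: 0.0192
tool cm [ 0.14 -0.03 -0.66] roll deg 0.1 pose [0.5868 0.2244 0.1178] [3.135 0.07  0.089] F [ 0.7 -1.4  9.7] w 0.019241829539648973
t: 17.63
eef_pos: [0.5867, 0.2244, 0.1177]
orientation: [3.136, 0.05, 0.089]
wrist_force: [1.9, 0.2, 11.0]
width: 0.0194
handle world pitch deg 34.0 in tool y mid -0.0 pose [0.5867 0.2244 0.1177] [3.136 0.049 0.089] F [ 2.6 -0.2  8.4] M [-0.14 -0.25 -0.01]
```

```bash
python3 -m pendant '[-0.8,0,0.55,0,-1.0,0,0.7,0,-1.0,0,0.7,0]'; python3 ang.py blue; python3 - <<'E'
from h import *
p=cap('wrist'); cv2.imwrite('pics/w6.png',p['color'][:,:,::-1])
s=cap('side'); np.set_printoptions(precision=4,suppress=True)
x=np.load('rack.npy'); th=np.radians(35);c,sn=np.cos(x[3]),np.sin(x[3]); a=np.array([c*np.cos(th),sn*np.cos(th),np.sin(th)]); y=np.array([-sn,c,0]); n=np.cross(a,y)
for q in(p,s):
  for t,i in(('blue_brush',1),('green_paddle',0),('yellow_brush',2)):
    r=manip.masks_of(t,q)
    if not r: continue
    w=cloud(q,r[0]['mask'])-(x[:3]+i*.072*y); S,W,H=w@a,w@y,w@n; k=(abs(W)<.02)&(abs(H)<.04)
    h=k&(abs(S)<.03)&(abs(W)<.004); l=k&(S<-.05)
    hh=k&(S>.04)&(S<.065)&(abs(W)<.004)
    print(t,r[0]['confidence'].__round__(2),'s ext',np.percentile(S[k],[.5,1,99]),'top H mid',np.median(H[h]),'up',np.median(H[hh]),'W',np.median(W[h|hh]),'capH',np.percentile(H[l],95) if l.any() else None, 'cap s',np.percentile(S[l],[1,5]) if l.any() else None)
E
```

```text
t: 17.98
eef_pos: [0.585, 0.2242, 0.1164]
orientation: [3.14, -0.014, 0.087]
wrist_force: [7.4, -0.3, 14.4]
width: 0.0193
handle world pitch deg 32.4 in tool y mid -0.0 pose [0.5848 0.2242 0.1164] [ 3.14  -0.015  0.087] F [ 8.6 -0.3 12.1] M [-0.2  -1.55  0.07]
blue_brush 0.61 s ext [-0.036  -0.0271  0.1462] top H mid 0.012761116749509839 up 0.009578473084542016 W -0.00028101751383511535 capH 0.008970015000532922 cap s [-0.0809 -0.0807]
green_paddle 0.64 s ext [-0.007  -0.0015  0.1452] top H mid 0.009616423094305989 up 0.009639655760052903 W 0.0006495209621953936 capH None cap s None
yellow_brush 0.94 s ext [-0.0072 -0.0017  0.1469] top H mid 0.01021759532160084 up 0.010199576861374217 W -0.0006295201499466376 capH None cap s NoneTraceback (most recent call last):
  File "<stdin>", line 12, in <module>
    return _quantile_unchecked(
        a, q, axis, out, overwrite_input, method, keepdims, weights)
    return _ureduce(a,
                    func=_quantile_ureduce_func,
    ...<5 lines>...
                    overwrite_input=overwrite_input,
                    method=method)
    r = func(a, **kwargs)
    result = _quantile(arr,
                       quantiles=q,
    ...<2 lines>...
                       out=out,
                       weights=wgt)
    slices_having_nans = np.isnan(arr[-1, ...])
                                  ~~~^^^^^^^^^
IndexError: index -1 is out of bounds for axis 0 with size 0
```

View pics/w6.png

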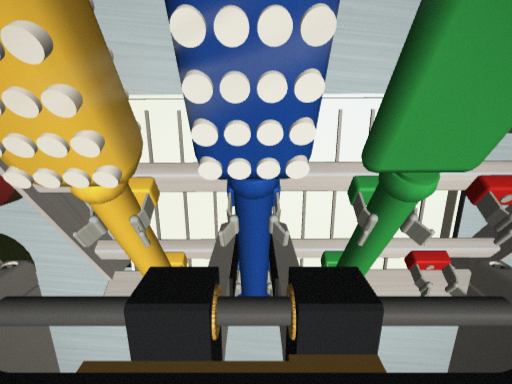

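```bash
cat > chk.py <<'E'
import sys
from h import *
np.set_printoptions(precision=4,suppress=True)
x=np.load('rack.npy'); th=np.radians(35);c,sn=np.cos(x[3]),np.sin(x[3]); a=np.array([c*np.cos(th),sn*np.cos(th),np.sin(th)]); y=np.array([-sn,c,0]); n=np.cross(a,y)
st=manip.get_state(); print(np.round(st['eef_pos'],4),np.round(st['orientation'],3),'F n,a',np.round([st['wrist_force']@n,st['wrist_force']@a],1),'w',round(st['width'],4))
T=tool_T(); G=T[:3,3]+.012*T[:3,2]-x[:3]; print('grip s,w,d',np.array([G@a,G@y,G@n]))
for cn in sys.argv[1].split(','):
  q=cap(cn)
  if len(sys.argv)>2: save(q,sys.argv[2])
  for t,i in(('red_brush',-1),('blue_brush',1),('green_paddle',0),('yellow_brush',2)):
    r=manip.masks_of(t,q)
    if not r or r[0]['confidence']<.3: continue
    w=cloud(q,r[0]['mask'])-(x[:3]+i*.072*y); S,W,H=w@a,w@y,w@n; k=(abs(W)<.03)&(abs(H)<.04)
    if k.sum()<20: continue
    out=[]
    for s in np.arange(-.09,.08,.015):
        h=k&(S>=s)&(S<s+.015)&(abs(W)<.02)
        if h.sum()>5: out.append((round(s+.0075,3),round(np.percentile(H[h],92)*1e3,1),round((np.percentile(W[h],3)+np.percentile(W[h],97))*500,1)))
    print(cn,t,round(r[0]['confidence'],2),'s ext',np.percentile(S[k],[.3,99.7]),*out)
E
python3 -m pendant '[0.3,0,0.6,0,0.4,0,0.8,0,0.4,0,0.9,0]'; python3 chk.py wrist,side; python3 -m pendant '[0,0,0,0,0,0,0,0]'; python3 chk.py wrist
```

```text
t: 18.63
eef_pos: [0.5889, 0.2248, 0.1088]
orientation: [3.138, 0.009, 0.088]
wrist_force: [-33.1, -7.0, 47.9]
width: 0.0195
[0.5889 0.2248 0.1088] [3.138 0.009 0.088] F n,a [58.5 -0.1] w 0.0195
grip s,w,d [ 0.0074  0.0719 -0.0128]
wrist blue_brush 0.7 s ext [-0.0314  0.1511] (np.float64(-0.068), np.float64(-5.0), np.float64(-1.0)) (np.float64(-0.038), np.float64(9.9), np.float64(-0.5)) (np.float64(-0.022), np.float64(9.9), np.float64(-0.5)) (np.float64(-0.008), np.float64(10.0), np.float64(-0.4)) (np.float64(0.008), np.float64(10.0), np.float64(-0.4)) (np.float64(0.022), np.float64(10.0), np.float64(-0.6)) (np.float64(0.038), np.float64(10.1), np.float64(-0.4)) (np.float64(0.053), np.float64(10.1), np.float64(-0.2)) (np.float64(0.068), np.float64(12.2), np.float64(0.0)) (np.float64(0.082), np.float64(18.3), np.float64(-0.2))
wrist green_paddle 0.72 s ext [0.0019 0.148 ] (np.float64(-0.008), np.float64(9.9), np.float64(1.6)) (np.float64(0.008), np.float64(9.9), np.float64(2.8)) (np.float64(0.022), np.float64(9.9), np.float64(2.4)) (np.float64(0.038), np.float64(10.0), np.float64(2.1)
[... 3208 characters left out ...]
038), np.float64(10.1), np.float64(2.0)) (np.float64(0.053), np.float64(9.9), np.float64(2.6)) (np.float64(0.068), np.float64(11.7), np.float64(4.1)) (np.float64(0.082), np.float64(11.1), np.float64(0.5))
wrist yellow_brush 0.87 s ext [0.0006 0.1483] (np.float64(-0.038), np.float64(-16.2), np.float64(1.8)) (np.float64(-0.008), np.float64(10.5), np.float64(-3.0)) (np.float64(0.008), np.float64(10.5), np.float64(-3.7)) (np.float64(0.022), np.float64(10.6), np.float64(-3.4)) (np.float64(0.038), np.float64(10.6), np.float64(-2.7)) (np.float64(0.053), np.float64(10.5), np.float64(-3.4)) (np.float64(0.068), np.float64(12.5), np.float64(-3.8)) (np.float64(0.082), np.float64(18.8), np.float64(-1.2))
```

```bash
python3 -m pendant '[-0.4,0,0.6,0,-0.4,0,0.7,0]'; python3 chk.py wrist | cut -c1-420 | head -3; python3 -m pendant '[0,0,0,0,0,0,0,0]'; python3 -m pendant '[0,0,0,0,0,0,0,0,0,0,0,0]' 4;  python3 chk.py side | sed 's/np.float64//g'
```

```text
t: 19.72
eef_pos: [0.5887, 0.2247, 0.1075]
orientation: [3.138, -0.01, 0.089]
wrist_force: [-11.3, -3.9, 35.1]
width: 0.0193
[0.5887 0.2247 0.1075] [ 3.138 -0.01   0.089] F n,a [35.4 10.6] w 0.0193
grip s,w,d [ 0.0066  0.0718 -0.0139]
wrist red_brush 0.45 s ext [-0.0786  0.0544] (np.float64(-0.082), np.float64(-9.8), np.float64(-9.8)) (np.float64(-0.052), np.float64(1.8), np.float64(0.2)) (np.float64(-0.038), np.float64(2.4), np.float64(0.2)) (np.float64(0.038), np.float64(9.1), np.float64(14.3)) (np.float64(0.053), np.float64(-0.2), np.float64(10.6))
t: 20.13
eef_pos: [0.5886, 0.2244, 0.1078]
orientation: [3.138, -0.009, 0.089]
wrist_force: [-0.8, -0.0, 1.0]
width: 0.0195
t: 20.38
eef_pos: [0.5882, 0.2244, 0.1045]
orientation: [3.138, -0.006, 0.088]
wrist_force: [0.0, -0.3, -0.1]
width: 0.0357
[0.5882 0.2244 0.1045] [ 3.138 -0.006  0.088] F n,a [-0.1 -0. ] w 0.0357
grip s,w,d [ 0.0044  0.0715 -0.016 ]
side blue_brush 0.66 s ext [-0.0771  0.1804] ((-0.082), (15.2), (1.4)) ((-0.068), (16.9), (0.2)) ((-0.052), (14.6), (2.9)) ((-0.038), (11.2), (-0.3)) ((-0.022), (11.2), (-0.1)) ((0.068), (14.6), (4.7)) ((0.082), (16.6), (0.2))
side green_paddle 0.92 s ext [-0.0754  0.185 ] ((-0.068), (16.2), (0.3)) ((-0.052), (13.2), (3.1)) ((-0.038), (11.5), (2.2)) ((-0.022), (12.0), (0.4)) ((0.082), (8.7), (1.7))
side yellow_brush 0.74 s ext [-0.0743  0.1801] ((-0.068), (16.9), (0.4)) ((-0.052), (12.2), (-1.1)) ((-0.038), (11.5), (1.4)) ((-0.022), (10.2), (0.9)) ((-0.008), (11.3), (0.2)) ((0.008), (11.8), (0.1)) ((0.022), (11.5), (1.5)) ((0.038), (11.5), (-0.0)) ((0.053), (11.2), (0.1)) ((0.068), (13.9), (1.1)) ((0.082), (18.1), (3.1))
```

```bash
python3 -m pendant '[0,0,-0.8,0,0,0,-1.5,0,0,0,-2,0,0,0,-2.5,0,0,0,-3,0,0,0,-3,0,0,0,-3,0,-1,0,-3,0,-1.5,0,-2,0,0,0,0,0]' 4; python3 chk.py wrist| sed 's/np.float64//g'; python3 go.py .52 -.22 .22 .247
```

```text
t: 21.47
eef_pos: [0.561, 0.2226, 0.326]
orientation: [3.139, -0.007, 0.088]
wrist_force: [1.2, 0.7, -0.6]
width: 0.0402
[0.561  0.2226 0.326 ] [ 3.139 -0.007  0.088] F n,a [-1.2  0.7] w 0.0402
grip s,w,d [0.1091 0.0721 0.181 ]
wrist blue_brush 0.56 s ext [-0.0747  0.1805] ((-0.082), (14.9), (1.2)) ((-0.068), (15.9), (-0.8)) ((-0.052), (10.1), (-0.7)) ((-0.038), (10.2), (-1.0)) ((-0.022), (10.0), (-0.7)) ((-0.008), (10.2), (-0.6)) ((0.008), (10.4), (-0.5)) ((0.022), (10.2), (-0.1)) ((0.038), (10.2), (-0.6)) ((0.053), (10.2), (-0.5)) ((0.068), (12.2), (-0.5)) ((0.082), (18.2), (0.0))
wrist green_paddle 0.57 s ext [-0.0761  0.1865] ((-0.082), (14.7), (-0.4)) ((-0.068), (14.9), (-0.1)) ((-0.052), (9.9), (2.8)) ((-0.038), (9.9), (-0.3)) ((-0.022), (10.0), (0.3)) ((-0.008), (9.7), (0.2)) ((0.008), (9.7), (0.5)) ((0.022), (9.7), (0.5)) ((0.038), (10.1), (0.4)) ((0.053), (9.9), (0.1)) ((0.068), (11.5), (1.3)) ((0.082), (11.0), (0.0))
wrist yellow_brush 0.75 s ext [-0.0767  0.1801] ((-0.082), (15.2), (-2.4)) ((-0.068), (15.8), (-1.5)) ((-0.052), (12.7), (-4.6)) ((-0.038), (10.5), (3.5)) ((-0.022), (10.4), (-1.7)) ((-0.008), (10.5), (-1.4)) ((0.008), (10.3), (-1.7)) ((0.022), (10.4), (-1.4)) ((0.038), (10.7), (-1.0)) ((0.053), (10.4), (-1.3)) ((0.068), (12.3), (-1.9)) ((0.082), (18.3), (-1.2))
tool cm [-7.69 43.58  9.91] roll deg -9.2 pose [0.5594 0.2214 0.3162] [3.136 0.007 0.087] F [-0.1 -0.5  0.3] w 0.04005538055585077
```

```bash
python3 -m pendant '[-0.5,4.1,0.2,0,-0.5,4.1,0.2,0,-0.5,4.1,0.2,0,-0.5,4.1,0.2,0,-0.5,4.1,0.2,0,-0.5,4.1,0.2,0,-0.5,4.1,0.2,0,-0.5,4.1,0.2,0,-0.5,4.1,0.2,0,-0.5,4.1,0.2,0]' 5; python3 -m pendant '[0,2,0,-4.6,0,1,1,-4.6,0,0,2,0,0,0,2,0,0,0,0,0,0,0,0,0]'; python3 go.py .544 -.2475 .12 .247
```

```text
t: 22.55
eef_pos: [0.5401, -0.1886, 0.2703]
orientation: [-3.131, 0.047, 0.104]
wrist_force: [0.6, -0.2, -0.5]
width: 0.05
t: 23.05
eef_pos: [0.534, -0.2302, 0.2019]
orientation: [-3.109, 0.065, 0.256]
wrist_force: [0.8, -0.5, 1.5]
width: 0.0496
tool cm [1.06 2.2  8.07] roll deg 0.5 pose [ 0.534  -0.2302  0.2019] [-3.109  0.065  0.256] F [ 0.8 -0.5  1.5] w 0.04962353880056502
```

```bash
python3 -m pendant '[0.5,1.1,1.5,0,0.5,1.0,1.5,0,0,0,1.5,0,0,0,1.5,0,0,0,1.5,0,0,0,0,0]'; python3 near.py red | grep -v -e '-0.0[67]' -e '0\.1[0-9]5'; python3 go.py .544 -.2475 .06 .247
```

```text
t: 23.55
eef_pos: [0.5456, -0.2462, 0.1232]
orientation: [-3.107, 0.065, 0.259]
wrist_force: [-0.9, 0.6, -0.1]
width: 0.0502
0.98 7197 pose [ 0.5456 -0.2462  0.1232]
-0.055 n 162 y mid 4.0 w 18.7 top 0.027
-0.045 n 158 y mid 3.9 w 18.4 top 0.0274
-0.035 n 168 y mid 3.8 w 19.2 top 0.0285
-0.025 n 186 y mid 4.3 w 19.0 top 0.0291
-0.015 n 190 y mid 4.2 w 18.8 top 0.0297
-0.005 n 198 y mid 4.6 w 19.6 top 0.0304
0.005 n 211 y mid 4.5 w 19.3 top 0.0312
0.015 n 197 y mid 4.5 w 18.1 top 0.0317
0.025 n 219 y mid 5.4 w 18.8 top 0.0325
0.035 n 216 y mid 5.7 w 17.6 top 0.033
0.045 n 226 y mid 5.2 w 18.2 top 0.034
0.055 n 243 y mid 5.5 w 19.0 top 0.0344
0.065 n 282 y mid 6.1 w 24.0 top 0.0373
0.075 n 260 y mid 5.8 w 44.4 top 0.0387
0.085 n 42 y mid 5.9 w 47.8 top 0.04
0.095 n 44 y mid 6.2 w 48.0 top 0.0408
_tail 0.88 [-0.0473  0.0017  0.1065]
_neck 0.56 [0.0442 0.0053 0.1004]
tool cm [-0.02  0.03  6.8 ] roll deg 0.7 pose [ 0.5485 -0.248   0.1278] [-3.114  0.059  0.259] F [ 0.6  0.6 -0.4] w 0.04986660561704707
```

```bash
python3 -m pendant '[0,0.4,1.0,0.8,0,0,1.4,0,0,0,1.4,0,0,0,1.2,0,0,0,0,0,0,0,0,0,0,0,0,0]'; python3 near.py red | grep -v -e '-0.0[67]' -e '0\.1[0-9]5'; python3 go.py .544 -.2475 .034 .247
```

```text
t: 24.33
eef_pos: [0.5516, -0.2552, 0.0821]
orientation: [-3.126, 0.05, 0.241]
wrist_force: [-0.3, -0.1, -0.9]
width: 0.0502
0.59 8865 pose [ 0.5516 -0.2552  0.0821]
-0.055 n 202 y mid -8.1 w 17.8 top 0.0277
-0.045 n 225 y mid -8.0 w 19.4 top 0.0283
-0.035 n 235 y mid -7.9 w 19.2 top 0.0289
-0.025 n 245 y mid -7.7 w 18.8 top 0.0293
-0.015 n 252 y mid -7.6 w 19.4 top 0.0301
-0.005 n 264 y mid -8.0 w 19.3 top 0.0304
0.005 n 271 y mid -8.3 w 18.9 top 0.031
0.015 n 279 y mid -8.2 w 18.6 top 0.0315
0.025 n 294 y mid -7.7 w 19.1 top 0.0321
0.035 n 313 y mid -8.0 w 18.9 top 0.0325
0.045 n 320 y mid -7.5 w 19.5 top 0.0329
0.055 n 342 y mid -7.9 w 21.7 top 0.0349
0.065 n 442 y mid -8.1 w 38.3 top 0.0367
0.075 n 41 y mid -7.5 w 47.5 top 0.0379
0.085 n 60 y mid -7.9 w 48.0 top 0.0382
0.095 n 34 y mid -7.7 w 48.4 top 0.0387
_tail 0.66 [-0.0568 -0.0097  0.0651]
_neck 0.96 [ 0.0376 -0.0088  0.0604]
tool cm [-0.36 -0.89  4.91] roll deg -0.3 pose [ 0.5521 -0.2555  0.0828] [-3.127  0.049  0.241] F [-0.3 -0.3 -1.2] w 0.05007362697263171
```

```bash
python3 -m pendant '[-0.2,-0.4,0.8,0,-0.2,-0.4,0.8,0,0,0,0.6,0,0,0,0.6,0,0,0,0,0,0,0,0,0,0,0,0,0]'; python3 near.py red | grep -e '-0.0[0-4]' -e '0\.0[0-7]5' -e _; python3 go.py .544 -.2475 .034 .247
```

```text
t: 25.12
eef_pos: [0.544, -0.2474, 0.0524]
orientation: [-3.127, 0.049, 0.242]
wrist_force: [-0.5, -0.0, -0.2]
width: 0.0498
-0.055 n 79 y mid 0.7 w 17.1 top 0.028
-0.045 n 263 y mid 0.7 w 17.7 top 0.0287
-0.035 n 278 y mid 1.1 w 18.2 top 0.029
-0.025 n 296 y mid 1.5 w 18.0 top 0.0297
-0.015 n 319 y mid 1.0 w 19.3 top 0.03
-0.005 n 346 y mid 1.0 w 19.9 top 0.0306
0.005 n 358 y mid 0.9 w 19.5 top 0.0312
0.015 n 364 y mid 1.3 w 19.0 top 0.0315
0.025 n 395 y mid 0.9 w 19.4 top 0.032
0.035 n 411 y mid 1.2 w 19.1 top 0.0327
0.045 n 427 y mid 1.2 w 18.8 top 0.0331
0.055 n 452 y mid 0.8 w 19.9 top 0.0336
0.065 n 559 y mid 1.5 w 23.9 top 0.0364
0.075 n 295 y mid 1.1 w 46.8 top 0.0376
_tail 0.93 [-0.0555  0.001   0.0351]
_neck 0.93 [0.0391 0.0029 0.0305]
tool cm [ 0.04 -0.02  1.92] roll deg -0.3 pose [ 0.5446 -0.2478  0.0532] [-3.128  0.048  0.242] F [-0.2  0.1 -0.4] w 0.04982383095706216
```

```bash
python3 -m pendant '[0,0.1,0.7,0,0,0,0.7,0,0,0,0.5,0,0,0,0,0,0,0,0,0]'; python3 -m pendant '[0,0,0,0,0,0,0,0,0,0,0,0,0,0,0,0,0,0,0,0,0,0,0,0]' 1; python3 -m pendant '[0,0,-1,0,0,0,-2,0,0,0,-2.5,0,0,0,-2.5,0,0,0,-2.5,0,0,0,-2.5,0,0,0,-2.5,0,0,0,-2.5,0,0,0,-2,0,0,0,0,0]'; python3 -m pendant '[0,0,-2.5,4.4,0,0,-2.5,4.4,0,0,-2.5,0,0,0,0,0,0,0,0,0]'; python3 go.py .5641 .0783 .27
```

```text
t: 25.73
eef_pos: [0.5445, -0.2494, 0.0329]
orientation: [-3.129, 0.046, 0.241]
wrist_force: [0.0, 0.1, 0.3]
width: 0.0499
t: 26.23
eef_pos: [0.5443, -0.2492, 0.0328]
orientation: [-3.129, 0.047, 0.241]
wrist_force: [-0.1, -0.3, -0.9]
width: 0.0193
t: 27.07
eef_pos: [0.5511, -0.2475, 0.2426]
orientation: [-3.122, 0.054, 0.242]
wrist_force: [1.3, -0.3, -0.5]
width: 0.0196
t: 27.48
eef_pos: [0.5529, -0.2465, 0.3161]
orientation: [-3.128, 0.062, 0.081]
wrist_force: [-0.5, -0.6, -2.6]
width: 0.0193
tool cm [  4.02 -32.22   4.82] roll deg -0.4 pose [ 0.5529 -0.2465  0.3161] [-3.128  0.062  0.081] F [-0.5 -0.6 -2.6] w 0.019274036926906737
```

```bash
python3 -m pendant '[0.3,-3.5,0,0,0.3,-3.5,0,0,0.3,-3.5,0,0,0.3,-3.5,0,0,0.3,-3.5,0,0,0.3,-3.5,0,0,0.3,-3.5,0,0,0.3,-3.5,0,0,0.2,-2,0,0,0,0,0,0]'; python3 go.py .5641 .0783 .20
```

```text
t: 28.32
eef_pos: [0.5426, 0.0666, 0.2891]
orientation: [-3.116, 0.102, 0.076]
wrist_force: [-0.5, -0.0, -1.3]
width: 0.0195
tool cm [ 3.13 -0.78  8.66] roll deg -0.7 pose [0.5426 0.0666 0.2891] [-3.116  0.102  0.076] F [-0.5 -0.  -1.3] w 0.019543520244278474
```

```bash
python3 -m pendant '[0.7,-0.2,1.2,-0.5,0.7,-0.2,1.2,0,0.7,-0.2,1.4,0,0.5,0,1.4,0,0,0,1.2,0,0,0,1,0,0,0,0,0,0,0,0,0]'; python3 go.py .5641 .0783 .1775; python3 ang.py red; python3 - <<'E'
from h import *
p=cap('wrist'); save(p,'w7.png'); x=np.load('rack.npy'); c,s=np.cos(x[3]),np.sin(x[3])
q=cloud(p,manip.masks_of('red_brush',p)[0]['mask'])-x[:3]; u=q[:,:2]@[c,s]; w=q[:,:2]@[-s,c]+.072; z=q[:,2]
for a in np.arange(-.12,.2,.03):
    k=(u>=a)&(u<a+.03)&(abs(w)<.03)&(z>.02)
    if k.sum()>8: print(round(a+.015,3),k.sum(),'w',round((np.percentile(w[k],3)+np.percentile(w[k],97))*500,1),'z top rel',round(np.percentile(z[k],90)*1e3,1))
E
```

```text
t: 28.98
eef_pos: [0.5556, 0.0703, 0.1907]
orientation: [-3.116, 0.124, 0.08]
wrist_force: [0.6, 0.3, -1.6]
width: 0.0192
tool cm [ 1.06 -0.7   1.21] roll deg -0.5 pose [0.5556 0.0703 0.1907] [-3.116  0.124  0.08 ] F [ 0.6  0.3 -1.6] w 0.019185445153180956
handle world pitch deg -4.4 in tool y mid -0.0001 pose [0.5553 0.0703 0.1905] [-3.116  0.125  0.08 ] F [-0.2 -0.3 -2. ] M [ 0.02 -0.02 -0.07]
-0.105 1237 w -7.0 z top rel 98.8
-0.075 354 w -7.0 z top rel 89.3
-0.045 1170 w -7.2 z top rel 87.8
-0.015 1361 w -6.8 z top rel 85.2
0.015 1654 w -7.0 z top rel 82.5
0.045 4287 w -7.0 z top rel 85.3
0.075 5977 w -6.8 z top rel 84.1
0.105 1795 w -7.1 z top rel 76.6
```

View pics/w7.png

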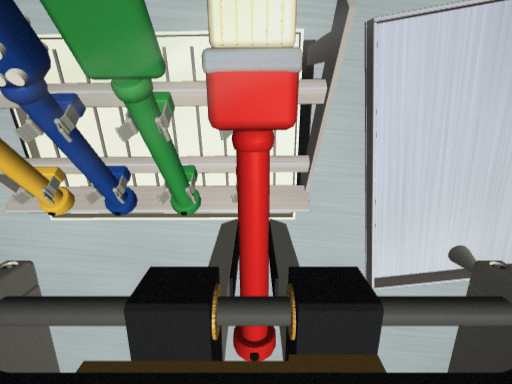

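```bash
python3 -m pendant '[0.4,-0.25,0.3,0,0.4,-0.25,0.3,0,0.4,-0.2,0.3,0,0,0,0,0,0,0,0,0]';  python3 go.py .6012 .0815 .1243; python3 ang.py red
```

```text
t: 29.6
eef_pos: [0.5712, 0.0803, 0.1862]
orientation: [-3.117, 0.111, 0.081]
wrist_force: [0.2, -0.1, -2.1]
width: 0.0193
tool cm [3.66 0.26 5.82] roll deg -0.4 pose [0.5712 0.0803 0.1862] [-3.117  0.111  0.081] F [ 0.2 -0.1 -2.1] w 0.019268265063707945
handle world pitch deg -4.4 in tool y mid -0.0 pose [0.5711 0.0803 0.1861] [-3.117  0.111  0.081] F [ 0.4  0.6 -1.2] M [ 0.   -0.02  0.  ]
```

```bash
python3 -m pendant '[0.15,0.1,0.4,0,0.15,0.1,0.4,0,0.2,0,0.4,0,0.2,0,0.4,0,0.2,0,0.4,0,0.2,0,0.4,0,0,0,0,0]'; python3 ang.py red; python3 -m pendant '[0.15,0,0.3,0,0.15,0,0.3,0,0.15,0,0.3,0,0.1,0,0.3,0,0,0,0,0]';  python3 go.py .6012 .0815 .1243; python3 ang.py red
```

```text
t: 30.28
eef_pos: [0.58, 0.079, 0.1585]
orientation: [-3.117, 0.111, 0.081]
wrist_force: [-0.5, 0.2, 0.9]
width: 0.0192
handle world pitch deg -2.6 in tool y mid -0.0001 pose [0.58   0.079  0.1589] [-3.117  0.11   0.081] F [0.4 0.1 0.2] M [-0.03  0.03  0.04]
t: 30.8
eef_pos: [0.5863, 0.0798, 0.15]
orientation: [-3.118, 0.105, 0.081]
wrist_force: [-0.1, 0.6, 0.9]
width: 0.0193
tool cm [1.76 0.01 2.4 ] roll deg -0.4 pose [0.5863 0.0798 0.15  ] [-3.118  0.105  0.081] F [-0.1  0.6  0.9] w 0.019326557304807847
handle world pitch deg 4.2 in tool y mid -0.0001 pose [0.5864 0.0798 0.1502] [-3.118  0.105  0.081] F [ 1.  -0.2  0.1] M [ 0.05 -0.27  0.05]
```

```bash
python3 -m pendant '[0.13,0,0.3,0,0.13,0,0.3,0,0.13,0,0.3,0,0.13,0,0.3,0,0.13,0,0.3,0,0.13,0,0.3,0,0,0,0,0]'; python3 ang.py red; python3 -m pendant '[0.15,0,0.3,0,0.15,0,0.3,0,0.15,0,0.3,0,0,0,0,0]';  python3 go.py .6012 .0815 .1243; python3 ang.py red
```

```text
t: 31.48
eef_pos: [0.5919, 0.0805, 0.1302]
orientation: [-3.118, 0.107, 0.081]
wrist_force: [-0.7, 0.0, 1.8]
width: 0.0194
handle world pitch deg 20.0 in tool y mid -0.0001 pose [0.5919 0.0805 0.1303] [-3.118  0.107  0.081] F [-0.4 -1.2  0.8] M [-0.05 -0.1  -0.01]
t: 31.92
eef_pos: [0.5936, 0.0808, 0.1256]
orientation: [-3.118, 0.113, 0.081]
wrist_force: [-0.8, 0.2, -2.9]
width: 0.0193
tool cm [ 0.77 -0.01  0.04] roll deg -0.4 pose [0.5936 0.0808 0.1256] [-3.118  0.113  0.081] F [-0.8  0.2 -2.9] w 0.019302889999813368
handle world pitch deg 25.4 in tool y mid -0.0 pose [0.5937 0.0808 0.1254] [-3.118  0.113  0.082] F [-1.8 -0.8  3.4] M [-0.05  0.24  0.02]
```

```bash
python3 -m pendant '[0.5,0,0.3,0,0.5,0,0.45,0,0.5,0,0.55,0]';python3 chk.py wrist | sed 's/np.float64//g' | grep -v -e green -e yellow -e blue; python3 -m pendant '[0.6,0,0.7,0,0.7,0,0.8,0]';python3 chk.py wrist | sed 's/np.float64//g' | grep -v -e green -e yellow -e blue
```

```text
t: 32.27
eef_pos: [0.5998, 0.0815, 0.1215]
orientation: [-3.119, 0.133, 0.083]
wrist_force: [-23.9, -2.2, 40.9]
width: 0.0193
[0.5998 0.0815 0.1215] [-3.119  0.133  0.083] F n,a [47.3  3.8] w 0.0193
grip s,w,d [ 0.012  -0.0715 -0.0005]
wrist red_brush 0.57 s ext [-0.0429  0.15  ] ((-0.082), (8.6), (-0.1)) ((-0.068), (19.4), (1.4)) ((-0.052), (23.3), (1.0)) ((-0.038), (25.4), (0.7)) ((-0.022), (24.2), (0.5)) ((-0.008), (21.4), (0.5)) ((0.008), (18.5), (0.2)) ((0.022), (15.6), (0.0)) ((0.038), (12.8), (-0.3)) ((0.053), (9.8), (-0.6)) ((0.068), (7.6), (-0.9)) ((0.082), (8.9), (-0.2))
t: 32.68
eef_pos: [0.5995, 0.0817, 0.1192]
orientation: [-3.121, 0.161, 0.085]
wrist_force: [-32.9, -4.5, 46.8]
width: 0.0194
[0.5995 0.0817 0.1192] [-3.121  0.161  0.085] F n,a [57.3 -0.4] w 0.0194
grip s,w,d [ 0.0103 -0.0714 -0.002 ]
wrist red_brush 0.59 s ext [-0.0357  0.1505] ((-0.068), (19.7), (2.2)) ((-0.052), (22.9), (1.3)) ((-0.038), (25.3), (1.2)) ((-0.022), (24.2), (0.9)) ((-0.008), (21.4), (0.5)) ((0.008), (18.5), (0.0)) ((0.022), (15.6), (0.0)) ((0.038), (12.7), (-0.0)) ((0.053), (9.8), (-0.1)) ((0.068), (7.7), (-0.6)) ((0.082), (9.1), (-0.1))
```

```bash
python3 -m pendant '[0,0,0,0]'; python3 - <<'E'
from h import *
np.set_printoptions(precision=4,suppress=True)
x=np.load('rack.npy'); th=np.radians(35);c,sn=np.cos(x[3]),np.sin(x[3]); a=np.array([c*np.cos(th),sn*np.cos(th),np.sin(th)]); y=np.array([-sn,c,0]); n=np.cross(a,y)
al=np.radians(11); b=a*np.cos(al)-n*np.sin(al); m=np.cross(b,y)
O=x[:3]-.072*y
for cn in('side','scene','wrist'):
    q=cap(cn)
    if cn=='side': cv2.imwrite('pics/s8.png',cv2.resize(q['color'][170:290,200:330,::-1],None,fx=5,fy=5,interpolation=cv2.INTER_CUBIC))
    for t,s0 in(('red_tail',-.045),('red_neck',.045)):
        for r in manip.mark_of(t,q)[:1]: 
            # ray with the plane w=0 of bay
            A=q['W'][:3,3]; d=px2w(q,*r['xy'],1.)-A; l=-((A-O)@y)/(d@y); P=A+d*l-O; print(cn,t,round(r['confidence'],2),'plane-y: s,d',P@a,P@n)
    r=manip.masks_of('red_brush',q)[0]; w=cloud(q,r['mask'])-O; k=(abs(w@y)<.03)&(abs(w@n)<.05)
    print(cn,'along brush ext',np.percentile((w@b)[k],[.5,99.5]))
E
```

```text
t: 33.02
eef_pos: [0.5977, 0.0815, 0.12]
orientation: [-3.121, 0.163, 0.086]
wrist_force: [3.5, -1.3, -6.9]
width: 0.0191
side red_tail 0.65 plane-y: s,d -0.03660220875165344 0.002407743297090883
side red_neck 0.63 plane-y: s,d 0.038454376617404445 -0.008434432929095773
side along brush ext [-0.0806  0.1763]
scene red_tail 0.65 plane-y: s,d -0.07411108047407303 0.012945914121271924
scene red_neck 0.58 plane-y: s,d 0.011134108058144425 0.0022885891389809376
scene along brush ext [-0.0694  0.181 ]
wrist red_tail 0.63 plane-y: s,d 0.04111505693451717 0.036316265897851176
wrist red_neck 0.97 plane-y: s,d 0.015343854473987818 -0.010340292401111508
wrist along brush ext [-0.0383  0.1482]
```

View pics/s8.png

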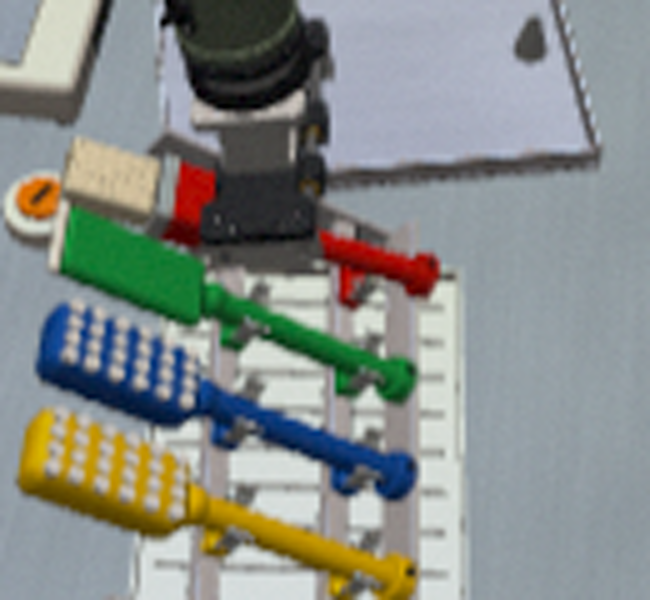

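```bash
cat > ext.py <<'E'
from h import *
np.set_printoptions(precision=4,suppress=True)
x=np.load('rack.npy'); th=np.radians(35);c,sn=np.cos(x[3]),np.sin(x[3]); a=np.array([c*np.cos(th),sn*np.cos(th),np.sin(th)]); y=np.array([-sn,c,0]); n=np.cross(a,y)
O=x[:3]-.072*y; T=tool_T(); G=T[:3,3]+.012*T[:3,2]-O; st=manip.get_state(); F=st['wrist_force']
print('grip s,w,d',np.array([G@a,G@y,G@n]),'pitch',st['orientation'][1].round(3),'F n,a',np.round([F@n,F@a],1))
f=None
for cn in('wrist','side','scene'):
    q=cap(cn); w=cloud(q,manip.masks_of('red_brush',q)[0]['mask'])-O; k=(abs(w@y)<.03)&(abs(w@n)<.06); w=w[k]
    if f is None:
        h=(w@a>-.03)&(w@a<.06)&(abs(w@y)<.004); f=np.polyfit((w@a)[h],(w@n)[h],1); al=-np.arctan(f[0]); b=a*np.cos(al)-n*np.sin(al)
        print('short of 35 by deg',np.degrees(al).round(1),'axis d at tail, mid, neck',np.polyval(f,[-.045,0,.045])-.01/np.cos(al))
    e=np.percentile(w@b,[.5,99.5]); home=.045*np.cos(al); print(cn,'ext minus home ref',e-[home-.125,home+.135])
E
python3 -m pendant '[0.35,0,-0.35,0,0.35,0,-0.35,0,0.35,0,-0.35,0,0,0,0,0]'; python3 ext.py
```

```text
t: 33.95
eef_pos: [0.5975, 0.0814, 0.1194]
orientation: [-3.12, 0.199, 0.086]
wrist_force: [-0.1, -0.9, 8.5]
width: 0.0192
grip s,w,d [ 0.0084  0.0006 -0.0004] pitch 0.199 F n,a [7.1 4.7]
short of 35 by deg 12.0 axis d at tail, mid, neck [0.02   0.0104 0.0008]
wrist ext minus home ref [ 0.0388 -0.031 ]
side ext minus home ref [-0.001  -0.0036]
scene ext minus home ref [0.0133 0.0021]
```

```bash
python3 -m pendant '[0.8,0,-0.8,0,0.8,0,-0.8,0]'; python3 ext.py
```

```text
t: 34.42
eef_pos: [0.598, 0.0817, 0.1227]
orientation: [-3.119, 0.246, 0.087]
wrist_force: [-20.3, -3.8, -3.9]
width: 0.0195
grip s,w,d [0.0104 0.0008 0.0025] pitch 0.246 F n,a [  8.6 -19.1]
short of 35 by deg 16.1 axis d at tail, mid, neck [0.0277 0.0148 0.0018]
wrist ext minus home ref [ 0.046  -0.0306]
side ext minus home ref [ 0.0026 -0.0016]
scene ext minus home ref [0.093  0.0032]
```

```bash
python3 -m pendant '[-0.3,0,-0.4,0,-0.35,0,-0.45,0,-0.4,0,-0.5,0]'; python3 ext.py
```

```text
t: 34.97
eef_pos: [0.589, 0.0806, 0.1314]
orientation: [-3.118, 0.251, 0.087]
wrist_force: [-0.3, 0.6, 0.4]
width: 0.0194
grip s,w,d [0.0078 0.0006 0.0149] pitch 0.251 F n,a [0.4 0. ]
short of 35 by deg 16.4 axis d at tail, mid, neck [0.0397 0.0264 0.0132]
wrist ext minus home ref [ 0.0405 -0.0365]
side ext minus home ref [-0.0016 -0.006 ]
scene ext minus home ref [ 0.0078 -0.0019]
```

```bash
python3 -m pendant '[0,0,-0.4,0,0.1,0,-0.45,0,0.2,0,-0.45,0,0,0,0,0,0,0,0,0]'; python3 ext.py
```

```text
t: 35.68
eef_pos: [0.5981, 0.0814, 0.1475]
orientation: [-3.118, 0.245, 0.087]
wrist_force: [0.9, -0.3, -1.8]
width: 0.0189
grip s,w,d [0.0247 0.0006 0.0227] pitch 0.245 F n,a [-2.  -0.3]
short of 35 by deg 16.3 axis d at tail, mid, neck [0.0525 0.0393 0.0261]
wrist ext minus home ref [ 0.056  -0.0228]
side ext minus home ref [0.0139 0.005 ]
scene ext minus home ref [0.1106 0.0102]
```

```bash
python3 -m pendant '[0.22,0,0.32,0,0.22,0,0.32,0,0.22,0,0.32,0,0.22,0,0.32,0,0,0,0,0]'; python3 ext.py
```

```text
t: 36.4
eef_pos: [0.5994, 0.0814, 0.1334]
orientation: [-3.12, 0.256, 0.088]
wrist_force: [0.5, -0.4, -1.0]
width: 0.0191
grip s,w,d [0.0175 0.0004 0.0105] pitch 0.256 F n,a [-1.  -0.2]
short of 35 by deg 16.9 axis d at tail, mid, neck [0.0389 0.0252 0.0115]
wrist ext minus home ref [ 0.0495 -0.0262]
side ext minus home ref [0.0061 0.0026]
scene ext minus home ref [0.1056 0.0075]
```

```bash
python3 -m pendant '[0.27,0,0.25,0,0.27,0,0.25,0,0.27,0,0.25,0,0.27,0,0.25,0,0,0,0,0]'; python3 ext.py
```

```text
t: 37.12
eef_pos: [0.5983, 0.0813, 0.1279]
orientation: [-3.121, 0.281, 0.088]
wrist_force: [-0.3, -0.7, -3.8]
width: 0.0191
grip s,w,d [0.0132 0.0004 0.0069] pitch 0.281 F n,a [-2.9 -2.5]
short of 35 by deg 18.9 axis d at tail, mid, neck [0.0364 0.0209 0.0055]
wrist ext minus home ref [ 0.0493 -0.0297]
side ext minus home ref [ 0.0014 -0.0009]
scene ext minus home ref [0.0129 0.0037]
```

```bash
python3 -m pendant '[-0.05,0,-0.5,0,-0.05,0,-0.5,0,-0.05,0,-0.5,0,-0.02,0,-0.4,0,0,0,0,0,0,0,0,0]'; python3 ext.py
```

```text
t: 37.92
eef_pos: [0.6034, 0.0817, 0.1471]
orientation: [-3.119, 0.278, 0.089]
wrist_force: [-2.9, -0.7, -2.6]
width: 0.0193
grip s,w,d [0.0285 0.0004 0.0197] pitch 0.278 F n,a [-0.4 -3.9]
short of 35 by deg 18.2 axis d at tail, mid, neck [0.0533 0.0385 0.0237]
wrist ext minus home ref [ 0.0579 -0.0187]
side ext minus home ref [0.0225 0.0103]
scene ext minus home ref [0.1075 0.0143]
```

```bash
python3 -m pendant '[0.05,0,0.3,0,0.05,0,0.3,0,0.05,0,0.3,0,0.05,0,0.3,0,0,0,0,0]'; python3 ext.py; python3 -m pendant '[0.1,0,0.3,0,0.1,0,0.3,0,0.1,0,0.3,0,0,0,0,0]'; python3 ext.py
```

```text
t: 38.63
eef_pos: [0.6005, 0.0814, 0.1372]
orientation: [-3.12, 0.282, 0.088]
wrist_force: [-2.9, 0.0, -0.7]
width: 0.0193
grip s,w,d [0.0204 0.0003 0.0133] pitch 0.282 F n,a [ 1.1 -2.7]
short of 35 by deg 18.1 axis d at tail, mid, neck [0.044  0.0293 0.0146]
wrist ext minus home ref [ 0.0519 -0.0242]
side ext minus home ref [0.0101 0.0046]
scene ext minus home ref [0.0178 0.0086]
t: 39.27
eef_pos: [0.5998, 0.0816, 0.134]
orientation: [-3.12, 0.285, 0.089]
wrist_force: [-3.6, -1.2, -2.6]
width: 0.0191
grip s,w,d [0.018  0.0005 0.011 ] pitch 0.285 F n,a [-0.  -4.5]
short of 35 by deg 18.7 axis d at tail, mid, neck [0.0418 0.0266 0.0113]
wrist ext minus home ref [ 0.053  -0.0261]
side ext minus home ref [ 0.0122 -0.0004]
scene ext minus home ref [0.0138 0.0076]
```

```bash
python3 -m pendant '[-0.28,0,-0.96,0,-0.56,0,-1.92,0,-0.7,0,-2,0,-0.8,0,-2.5,0,-0.8,0,-2.5,0,-0.8,0,-2.5,0,-0.5,0,-1,0,0,0,0,0,0,0,0,0]'; python3 go.py .545 -.247 .22 .247
```

```text
t: 40.32
eef_pos: [0.6049, 0.0805, 0.2826]
orientation: [-3.117, 0.253, 0.09]
wrist_force: [0.2, 0.1, -3.0]
width: 0.0194
tool cm [-7.06 32.28  7.48] roll deg -9.0 pose [0.6049 0.0805 0.2826] [-3.117  0.253  0.09 ] F [ 0.2  0.1 -3. ] w 0.019351951888295818
```

```bash
python3 -m pendant '[-0.7,3.5,0,0,-0.7,3.5,0,0,-0.7,3.5,0,0,-0.7,3.5,0,0,-0.7,3.5,0,0,-0.7,3.5,0,0,-0.7,3.5,0,-3,-0.7,3.5,0,-3,-0.5,2,0,-3,0,0,0,0]'; python3 -m pendant '[0,0,0,0,0,0,0,0]'; python3 go.py .56 -.243 .15 .247
```

```text
t: 41.15
eef_pos: [0.5728, -0.2318, 0.2669]
orientation: [-3.06, 0.257, 0.274]
wrist_force: [-0.6, 1.2, -1.3]
width: 0.019
t: 41.32
eef_pos: [0.5716, -0.232, 0.2626]
orientation: [-3.055, 0.261, 0.271]
wrist_force: [-0.6, -0.1, -1.9]
width: 0.0192
tool cm [ 1.54  1.72 11.13] roll deg 1.4 pose [ 0.5716 -0.232   0.2626] [-3.055  0.261  0.271] F [-0.6 -0.1 -1.9] w 0.019214871036654993
```

```bash
python3 go.py .552 -.246 .085 .247; python3 -m pendant '[0.5,0.5,2,1.4,0.5,0.5,2,0,0.5,0.4,2,0,0.5,0.3,2,0,0.5,0.3,2,0,0.3,0.3,2,0,0,0,1.5,0,0,0,1,0,0,0,0,0,0,0,0,0]';  python3 go.py .552 -.246 .04 .247; python3 ang.py red
```

```text
tool cm [ 2.4   2.36 17.6 ] roll deg 1.4 pose [ 0.5716 -0.232   0.2626] [-3.055  0.261  0.271] F [-0.6 -0.1 -1.9] w 0.019214871036654993
t: 42.15
eef_pos: [0.5672, -0.2267, 0.1039]
orientation: [-3.055, 0.261, 0.262]
wrist_force: [-0.2, -0.4, -1.5]
width: 0.019
tool cm [-0.25  2.04  6.53] roll deg 0.8 pose [ 0.5672 -0.2267  0.1039] [-3.055  0.261  0.262] F [-0.2 -0.4 -1.5] w 0.01899610745862763
handle world pitch deg 21.4 in tool y mid 0.0001 pose [ 0.5671 -0.2266  0.1039] [-3.055  0.261  0.262] F [-0.9  0.5 -2.3] M [ 0.01 -0.13 -0.01]
```

```bash
python3 -m pendant '[0,0.4,0.8,0.4,0,0.4,0.8,0.4,0,0.4,0.8,0,0,0.4,0.8,0,0,0.3,0.7,0,0,0.2,0.6,0,0,0,0.5,0,0,0,0.4,0,0,0,0,0]';  python3 go.py .552 -.246 .037 .247; python3 ang.py red
```

```text
t: 43.0
eef_pos: [0.5603, -0.252, 0.0497]
orientation: [-3.068, 0.255, 0.241]
wrist_force: [0.6, 0.7, 0.1]
width: 0.019
tool cm [-0.32 -0.68  1.45] roll deg -0.3 pose [ 0.5603 -0.252   0.0497] [-3.068  0.255  0.241] F [0.6 0.7 0.1] w 0.01898518313991077
handle world pitch deg 21.5 in tool y mid 0.0 pose [ 0.5604 -0.252   0.0501] [-3.068  0.255  0.242] F [-0.2 -0.5 -0.8] M [-0.07  0.01 -0.08]
```

```bash
python3 -m pendant '[0,-0.2,0.5,0,0,-0.2,0.5,0,0,-0.2,0.5,0,0,0,0.3,0,0,0,0,0]';  python3 ang.py red; python3 -m pendant '[-0.9,0,0.2,0,-0.9,0,0.2,0,-0.9,0,0.2,0,0,0,0,0]'; python3 ang.py red
```

```text
t: 43.52
eef_pos: [0.5579, -0.2462, 0.0354]
orientation: [-3.074, 0.247, 0.242]
wrist_force: [1.4, -0.4, -0.2]
width: 0.0193
handle world pitch deg 12.5 in tool y mid 0.0 pose [ 0.5578 -0.2462  0.0356] [-3.074  0.248  0.242] F [ 0.5  0.6 -0.5] M [-0.11 -0.03  0.03]
t: 43.95
eef_pos: [0.5285, -0.2527, 0.0364]
orientation: [-3.073, 0.247, 0.242]
wrist_force: [0.2, -0.3, -1.1]
width: 0.0194
handle world pitch deg 11.3 in tool y mid -0.0 pose [ 0.5288 -0.2527  0.0365] [-3.073  0.248  0.242] F [-0.3  0.3 -1.6] M [0.   0.04 0.02]
```

```bash
python3 -m pendant '[-0.7,0,0.15,0,-0.7,0,0.15,0,-0.9,0,0.2,0,-0.9,0,0.2,0]'; python3 go.py .552 -.246 .037 .247;  python3 -m pendant '[-0.9,0,0.2,0,-0.9,0,0.2,0,-0.9,0,0.2,0,-0.9,0,0.2,0]'; python3 go.py .552 -.246 .037 .247
```

```text
t: 44.38
eef_pos: [0.5273, -0.2556, 0.0439]
orientation: [-3.088, 0.177, 0.232]
wrist_force: [15.4, 8.8, 2.0]
width: 0.0193
tool cm [ 2.7  -0.36  0.24] roll deg -0.9 pose [ 0.5273 -0.2556  0.0439] [-3.088  0.177  0.232] F [15.4  8.8  2. ] w 0.019265059355376486
t: 44.72
eef_pos: [0.5252, -0.257, 0.0534]
orientation: [-3.101, 0.099, 0.221]
wrist_force: [13.8, 8.4, 2.3]
width: 0.0192
tool cm [ 3.   -0.43  1.37] roll deg -1.5 pose [ 0.5252 -0.257   0.0534] [-3.101  0.099  0.221] F [13.8  8.4  2.3] w 0.019153357457777055
```

```bash
python3 -m pendant '[-0.8,0,0.5,0.8,-0.8,0,0.5,0.7,-0.8,0,0.4,0,-0.8,0,0.4,0]'; python3 ang.py red;  python3 -m pendant '[-0.8,0,0.4,0,-0.8,0,0.4,0,-0.8,0,0.4,0,-0.8,0,0.4,0]'; python3 ang.py red
```

```text
t: 45.05
eef_pos: [0.5246, -0.2615, 0.0529]
orientation: [-3.123, 0.029, 0.186]
wrist_force: [13.9, 6.2, 2.7]
width: 0.0192
handle world pitch deg 20.4 in tool y mid -0.0 pose [ 0.5243 -0.2615  0.0529] [-3.123  0.028  0.185] F [13.4  5.8  3.1] M [ 1.07 -2.21 -0.27]
t: 45.48
eef_pos: [0.5226, -0.2653, 0.0516]
orientation: [-3.138, -0.036, 0.176]
wrist_force: [12.9, 7.6, 3.0]
width: 0.0194
handle world pitch deg 19.0 in tool y mid 0.0 pose [ 0.5222 -0.2653  0.0514] [-3.138 -0.036  0.175] F [14.1  6.4  3.4] M [ 1.23 -2.28 -0.33]
```

```bash
python3 -m pendant '[-0.8,-0.2,0.4,-1,-0.8,-0.2,0.4,-1,-0.8,-0.2,0.4,-1,-0.8,-0.2,0.4,-1,-0.8,0,0.4,-0.5,-0.8,0,0.4,0]'; python3 ang.py red
```

```text
t: 46.08
eef_pos: [0.5181, -0.264, 0.0464]
orientation: [3.117, -0.126, 0.241]
wrist_force: [14.9, 8.5, 4.7]
width: 0.0198Traceback (most recent call last):
  File "ang.py", line 7, in <module>
    f=np.polyfit(u,c[:,2],1); print('handle world pitch deg',np.degrees(np.arctan(f[0])).round(1),'in tool y mid',np.median(q[:,1]).round(4),'pose',np.round(s['eef_pos'],4),np.round(s['orientation'],3),'F',np.round(s['wrist_force'],1),'M',np.round(s['ft_torque'],2))
    raise TypeError("expected non-empty vector for x")
TypeError: expected non-empty vector for x
```

```bash
python3 -m pendant '[0.5,0,-0.3,0,0.6,0,-1,0,0.3,0,-2,0,0.3,0,-2.5,0,0.3,0,-2.5,0,0.3,0,-2.5,4.4,0.3,0,-2.5,4.4,0.3,0,-2.5,0,0.2,0,-1.5,0,0,0,0,0]'; python3 -m pendant '[0,0,0,0]'; python3 go.py .575 .0783 .27; python3 - <<'E'
from h import *
np.set_printoptions(precision=4,suppress=True)
p=cap('wrist'); save(p,'w9.png'); T=tool_T()
c=cloud(p,manip.masks_of('red_brush',p)[0]['mask']); q=(c-T[:3,3])@T[:3,:3]
for a in np.arange(-.1,.2,.015):
    b=q[(q[:,0]>=a)&(q[:,0]<a+.015)&(abs(q[:,1])<.04)&(q[:,2]<.1)]
    if len(b)>8: print(round(a+.0075,3),len(b),'y',round(np.median(b[:,1])*1000,1),'w',round(np.ptp(np.percentile(b[:,1],[2,98]))*1e3,1),'top z',round(np.percentile(b[:,2],10)*1000,1))
E
```

```text
t: 47.02
eef_pos: [0.5228, -0.2571, 0.2318]
orientation: [3.14, -0.116, 0.08]
wrist_force: [0.7, -0.2, -0.7]
width: 0.0192
t: 47.1
eef_pos: [0.5226, -0.2574, 0.2326]
orientation: [3.139, -0.117, 0.08]
wrist_force: [-0.4, 0.1, -1.7]
width: 0.0186
tool cm [  8.29 -33.03  -2.88] roll deg -0.4 pose [ 0.5226 -0.2574  0.2326] [ 3.139 -0.117  0.08 ] F [-0.4  0.1 -1.7] w 0.01858365727816196
-0.092 23 y 4.2 w 18.1 top z 3.1
-0.078 850 y 0.6 w 27.6 top z 1.6
-0.062 165 y 0.6 w 15.8 top z 4.4
-0.033 328 y -0.1 w 18.9 top z -1.9
-0.018 547 y 0.5 w 18.6 top z -4.6
-0.003 602 y 0.5 w 17.8 top z -7.1
0.012 691 y -0.1 w 18.2 top z -9.9
0.027 805 y -0.1 w 18.7 top z -12.7
0.042 915 y -0.1 w 18.5 top z -15.3
0.057 1094 y -0.1 w 19.7 top z -20.5
0.072 2615 y -0.1 w 42.5 top z -28.0
0.088 3897 y -0.6 w 44.4 top z -30.5
0.103 4313 y -0.9 w 45.9 top z -33.6
0.118 3992 y -0.9 w 40.5 top z -30.6
```

View pics/w9.png

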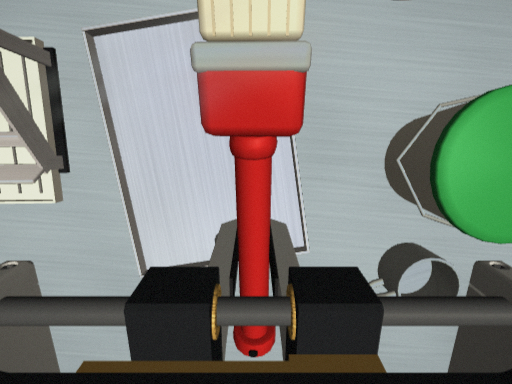

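```bash
python3 -m pendant '[0.6,-3,-1,0,0.9,-3.6,-0.8,0,0.9,-3.6,-0.4,0,0.9,-3.6,-0.4,0,0.9,-3.6,-0.4,0,0.9,-3.6,-0.3,0,0.9,-3.6,-0.3,0,0.9,-3.6,-0.3,0,0.8,-3,0,0,0,0,0,0]'; python3 -m pendant '[0,0,0,0,0,0,0,0]'; python3 go.py .574 .079 .19
```

```text
t: 48.03
eef_pos: [0.5607, 0.0724, 0.2576]
orientation: [-3.129, -0.077, 0.069]
wrist_force: [0.2, 0.2, -1.8]
width: 0.0196
t: 48.2
eef_pos: [0.5584, 0.0742, 0.2534]
orientation: [-3.129, -0.069, 0.073]
wrist_force: [-0.1, -0.7, -1.7]
width: 0.0192
tool cm [ 1.15 -0.29  6.44] roll deg -0.9 pose [0.5584 0.0742 0.2534] [-3.129 -0.069  0.073] F [-0.1 -0.7 -1.7] w 0.019165018089838063
```

```bash
python3 -m pendant '[0.3,-0.1,1,-0.9,0.3,-0.1,1,0,0.3,-0.1,1.2,0,0.2,0,1.2,0,0.1,0,1.2,0,0,0,0.8,0,0,0,0,0,0,0,0,0]'; python3 go.py .574 .079 .157; python3 ext.py
```

```text
t: 48.87
eef_pos: [0.5726, 0.0724, 0.1769]
orientation: [-3.131, -0.058, 0.08]
wrist_force: [0.6, -0.1, -1.1]
width: 0.0194
tool cm [ 0.07 -0.63  2.  ] roll deg -0.5 pose [0.5726 0.0724 0.1769] [-3.131 -0.058  0.08 ] F [ 0.6 -0.1 -1.1] w 0.019391538490949635
grip s,w,d [ 0.0228 -0.0064  0.0595] pitch -0.058 F n,a [-1.3 -0.2]
short of 35 by deg -0.6 axis d at tail, mid, neck [0.0473 0.0478 0.0483]
wrist ext minus home ref [ 0.1408 -0.0305]
side ext minus home ref [0.1484 0.0117]
scene ext minus home ref [0.1535 0.016 ]
```

```bash
python3 -m pendant '[0,-0.3,0.1,-0.5,0,-0.3,0.2,0,0,-0.1,0.2,0,0,0,0,0,0,0,0,0]'; python3 go.py .574 .079 .157; python3 ext.py
```

```text
t: 49.58
eef_pos: [0.5746, 0.0813, 0.1763]
orientation: [-3.132, -0.066, 0.091]
wrist_force: [-0.7, 0.2, -1.3]
width: 0.0193
tool cm [-0.21  0.24  1.92] roll deg 0.2 pose [0.5746 0.0813 0.1763] [-3.132 -0.066  0.091] F [-0.7  0.2 -1.3] w 0.01933692597609919
grip s,w,d [0.0248 0.0023 0.0574] pitch -0.066 F n,a [-0.6 -1.3]Traceback (most recent call last):
  File "ext.py", line 10, in <module>
    h=(w@a>-.03)&(w@a<.06)&(abs(w@y)<.004); f=np.polyfit((w@a)[h],(w@n)[h],1); al=-np.arctan(f[0]); b=a*np.cos(al)-n*np.sin(al)
                                              ~~~~~~~~~~^^^^^^^^^^^^^^^^^^^^^
    raise TypeError("expected non-empty vector for x")
TypeError: expected non-empty vector for x
```

```bash
sed -i 's/(abs(w@n)<.06)/(abs(w@n)<.09)/; s/\.012\*T/.0025*T/' ext.py; python3 -m pendant '[0.15,0.1,0.45,0,0.2,0.1,0.45,0,0.2,0,0.45,0,0.2,0,0.45,0,0.2,0,0.45,0,0,0,0,0]'; python3 ext.py; python3 -m pendant '[0.15,0,0.35,0,0.15,0,0.35,0,0.15,0,0.35,0,0,0,0,0]'; python3 ext.py
```

```text
t: 50.18
eef_pos: [0.5868, 0.0798, 0.1517]
orientation: [-3.132, -0.066, 0.091]
wrist_force: [0.5, -0.3, -0.9]
width: 0.019
grip s,w,d [ 0.0255 -0.0003  0.0385] pitch -0.066 F n,a [-1.  -0.2]
t: 50.62
eef_pos: [0.5931, 0.0805, 0.1422]
orientation: [-3.132, -0.068, 0.091]
wrist_force: [-0.3, -0.4, -1.9]
width: 0.0195
grip s,w,d [ 0.0252 -0.0002  0.027 ] pitch -0.068 F n,a [-1.4 -1.3]
short of 35 by deg 20.9 axis d at tail, mid, neck [0.0527 0.0355 0.0184]
wrist ext minus home ref [ 0.0154 -0.0369]
side ext minus home ref [0.0119 0.0066]
scene ext minus home ref [0.0215 0.0125]Traceback (most recent call last):
  File "ext.py", line 10, in <module>
    h=(w@a>-.03)&(w@a<.06)&(abs(w@y)<.004); f=np.polyfit((w@a)[h],(w@n)[h],1); al=-np.arctan(f[0]); b=a*np.cos(al)-n*np.sin(al)
                                              ~~~~~~~~~~^^^^^^^^^^^^^^^^^^^^^
    raise TypeError("expected non-empty vector for x")
TypeError: expected non-empty vector for x
```

```bash
python3 -m pendant '[0.08,0,0.32,0,0.08,0,0.32,0,0.08,0,0.32,0,0.08,0,0.32,0,0,0,0,0]'; python3 ext.py; python3 -m pendant '[0.08,0,0.32,0,0.08,0,0.32,0,0.08,0,0.32,0,0,0,0,0]'; python3 ext.py
```

```text
t: 51.33
eef_pos: [0.5993, 0.0808, 0.133]
orientation: [-3.133, -0.074, 0.091]
wrist_force: [0.6, -0.3, -2.8]
width: 0.0194
grip s,w,d [ 0.025  -0.0004  0.0159] pitch -0.074 F n,a [-2.6 -1.1]
short of 35 by deg 20.5 axis d at tail, mid, neck [0.0411 0.0242 0.0073]
wrist ext minus home ref [ 0.0184 -0.033 ]
side ext minus home ref [0.016  0.0109]
scene ext minus home ref [0.0251 0.0165]
t: 51.97
eef_pos: [0.6016, 0.0811, 0.1246]
orientation: [-3.134, -0.072, 0.091]
wrist_force: [-0.7, 0.7, -0.4]
width: 0.0192
grip s,w,d [ 0.0221 -0.0004  0.0077] pitch -0.072 F n,a [-0.  -0.8]
short of 35 by deg 14.4 axis d at tail, mid, neck [0.0245 0.0129 0.0013]
wrist ext minus home ref [ 0.0206 -0.033 ]
side ext minus home ref [0.02   0.0126]Traceback (most recent call last):
  File "ext.py", line 12, in <module>
    e=np.percentile(w@b,[.5,99.5]); home=.045*np.cos(al); print(cn,'ext minus home ref',e-[home-.125,home+.135])
    return _quantile_unchecked(
        a, q, axis, out, overwrite_input, method, keepdims, weights)
    return _ureduce(a,
                    func=_quantile_ureduce_func,
    ...<5 lines>...
                    overwrite_input=overwrite_input,
                    method=method)
    r = func(a, **kwargs)
    result = _quantile(arr,
                       quantiles=q,
    ...<2 lines>...
                       out=out,
                       weights=wgt)
    slices_having_nans = np.isnan(arr[-1, ...])
                                  ~~~^^^^^^^^^
IndexError: index -1 is out of bounds for axis 0 with size 0
```

```bash
python3 -m pendant '[-0.2,0,0.2,0,-0.2,0,0.2,0,0,0,0.3,0,0,0,0,0]'; python3 ext.py 2>/dev/null; python3 -m pendant '[0.05,0,0.3,0,0.1,0,0.3,0,0.1,0,0.3,0,0,0,0,0]'; python3 ext.py 2>/dev/null
```

```text
t: 52.6
eef_pos: [0.6021, 0.0811, 0.1218]
orientation: [-3.134, -0.083, 0.091]
wrist_force: [-0.7, -0.0, 0.1]
width: 0.0195
grip s,w,d [ 0.021  -0.0003  0.0052] pitch -0.083 F n,a [ 0.4 -0.5]
short of 35 by deg 10.3 axis d at tail, mid, neck [0.017  0.0088 0.0006]
wrist ext minus home ref [ 0.0213 -0.0329]
side ext minus home ref [0.0164 0.012 ]
scene ext minus home ref [0.0832 0.0166]
t: 53.23
eef_pos: [0.6028, 0.0811, 0.1205]
orientation: [-3.135, -0.075, 0.093]
wrist_force: [0.0, -0.8, -2.7]
width: 0.0192
grip s,w,d [ 0.0207 -0.0004  0.0037] pitch -0.075 F n,a [-2.2 -1.6]
short of 35 by deg 9.0 axis d at tail, mid, neck [0.0146 0.0075 0.0003]
wrist ext minus home ref [ 0.0211 -0.0325]
side ext minus home ref [0.0144 0.0112]
scene ext minus home ref [0.0072 0.0162]
```

```bash
python3 -m pendant '[0.2,0,0.5,0,0.3,0,0.7,0,0.35,0,0.8,0]'; python3 ext.py 2>/dev/null | head -2; python3 -m pendant '[0.35,0,0.8,0,0.4,0,0.9,0]'; python3 ext.py 2>/dev/null
```

```text
t: 53.78
eef_pos: [0.6038, 0.0813, 0.1095]
orientation: [-3.136, -0.052, 0.096]
wrist_force: [-29.1, -2.5, 41.9]
width: 0.0193
grip s,w,d [ 0.0152 -0.0003 -0.0059] pitch -0.052 F n,a [51.1  0.1]
short of 35 by deg -0.0 axis d at tail, mid, neck [-0.0008 -0.0008 -0.0007]
t: 54.25
eef_pos: [0.6036, 0.0813, 0.1028]
orientation: [-3.138, -0.032, 0.098]
wrist_force: [-32.6, -3.8, 41.1]
width: 0.019
grip s,w,d [ 0.0111 -0.0003 -0.0112] pitch -0.032 F n,a [52.5 -3.3]
short of 35 by deg -0.0 axis d at tail, mid, neck [-0.0007 -0.0007 -0.0007]
wrist ext minus home ref [ 0.0649 -0.0329]
```

```bash
cat > ax.py <<'E'
from h import *
np.set_printoptions(precision=4,suppress=True)
x=np.load('rack.npy'); th=np.radians(35);c,sn=np.cos(x[3]),np.sin(x[3]); a=np.array([c*np.cos(th),sn*np.cos(th),np.sin(th)]); y=np.array([-sn,c,0]); n=np.cross(a,y)
O=x[:3]-.072*y; T=tool_T(); G=T[:3,3]-O; st=manip.get_state(); F=st['wrist_force']; print('tcp s,d',G@a,G@n,'pitch',st['orientation'][1].round(3),'F n,a',np.round([F@n,F@a],1))
for cn in('wrist','side'):
    q=cap(cn)
    for t,i in(('red_brush',-1),('blue_brush',1)):
        r=manip.masks_of(t,q)
        if not r: continue
        w=cloud(q,r[0]['mask'])-(x[:3]+i*.072*y); S,W,H=w@a,w@y,w@n; k=(abs(W)<.03)&(abs(H)<.04)
        if k.sum()<50: continue
        h=k&(S>-.035)&(S<.06)&(abs(W)<.004); f=np.polyfit(S[h],H[h],1) if h.sum()>30 else [np.nan]*2
        print(cn,t,'d tail,neck',np.polyval(f,[-.045,.045])-.01,'ext s -home',np.percentile(S[k],[.5,99.5])-[-.08,.18])
E
python3 -m pendant '[0,0,0,0,-0.5,0,0.4,0,-0.6,0,0.5,0,-0.7,0,0.5,0]'; python3 ax.py
```

```text
t: 54.78
eef_pos: [0.5981, 0.0806, 0.0974]
orientation: [-3.138, -0.064, 0.097]
wrist_force: [5.5, 3.1, 19.0]
width: 0.0195
tcp s,d 0.004855147073691052 -0.010412653684318726 pitch -0.064 F n,a [12.3 15.6]
wrist red_brush d tail,neck [-0.0006 -0.0006] ext s -home [ 0.0511 -0.0419]
wrist blue_brush d tail,neck [nan nan] ext s -home [ 0.0029 -0.1494]
side red_brush d tail,neck [nan nan] ext s -home [0.0069 0.0009]
side blue_brush d tail,neck [ 0.001  -0.0026] ext s -home [-0.0005  0.0002]
```

```bash
python3 -m pendant '[-0.7,0,0.6,0,-0.7,0,0.7,0]'; python3 ax.py; python3 -m pendant '[0,0,0,0,0,0,0,0]';python3 ax.py
```

```text
t: 55.25
eef_pos: [0.5988, 0.0807, 0.0963]
orientation: [-3.139, -0.094, 0.096]
wrist_force: [-5.3, 1.4, 28.8]
width: 0.0194
tcp s,d 0.004845959351066876 -0.011711945911699473 pitch -0.094 F n,a [26.6 12.3]
wrist red_brush d tail,neck [-0.0007 -0.0007] ext s -home [ 0.013  -0.0432]
wrist blue_brush d tail,neck [nan nan] ext s -home [ 0.0018 -0.1502]
side red_brush d tail,neck [nan nan] ext s -home [0.0047 0.0009]
side blue_brush d tail,neck [-0.0008 -0.001 ] ext s -home [0.0033 0.0001]
t: 55.72
eef_pos: [0.6011, 0.081, 0.0981]
orientation: [-3.139, -0.1, 0.097]
wrist_force: [-0.7, -0.9, 1.7]
width: 0.0191
tcp s,d 0.007775421325168673 -0.011578304327199286 pitch -0.1 F n,a [1.9 0.4]
wrist red_brush d tail,neck [-0.0006 -0.0005] ext s -home [ 0.0159 -0.0405]
side red_brush d tail,neck [nan nan] ext s -home [0.0043 0.0027]
side blue_brush d tail,neck [-0.0003 -0.001 ] ext s -home [ 0.0068 -0.0013]
```

```bash
python3 -m pendant '[-0.5,0,0.4,0,-0.6,0,0.5,0]'; python3 -m pendant '[-0.3,0,0.25,0,-0.1,0,0.1,0,0,0,0,0,0,0,0,0]' 4;python3 ax.py
```

```text
t: 56.18
eef_pos: [0.5992, 0.0806, 0.0958]
orientation: [-3.139, -0.118, 0.096]
wrist_force: [-0.5, 2.7, 24.3]
width: 0.0193
t: 56.52
eef_pos: [0.5953, 0.0802, 0.0903]
orientation: [-3.139, -0.118, 0.095]
wrist_force: [0.6, -0.1, 0.0]
width: 0.0395
tcp s,d -0.0015232691228542084 -0.014574517063774385 pitch -0.118 F n,a [-0.3  0.5]
wrist red_brush d tail,neck [-0.0006 -0.0005] ext s -home [ 0.012  -0.0501]
wrist blue_brush d tail,neck [nan nan] ext s -home [ 0.0027 -0.1592]
side red_brush d tail,neck [nan nan] ext s -home [0.0006 0.0008]
side blue_brush d tail,neck [-0.0007 -0.0009] ext s -home [0.005  0.0001]
```

```bash
python3 -m pendant '[0.08,0,-0.8,0,0.15,0,-1.5,0,0.2,0,-2,0,0.2,0,-2.5,0,0.2,0,-3,0,0,0,-3,0,-0.5,0,-3,0,-0.5,0,-3,0,0,0,-2,0,0,0,0,0]' 4; python3 -m pendant '[0,0,0,0,0,0,0,0]'; python3 ax.py; python3 chk.py wrist w10.png | sed 's/np.float64//g'
```

```text
t: 57.65
eef_pos: [0.5673, 0.077, 0.3097]
orientation: [-3.139, -0.116, 0.095]
wrist_force: [-0.3, 0.4, 0.3]
width: 0.0399
t: 57.82
eef_pos: [0.5678, 0.077, 0.3113]
orientation: [-3.139, -0.12, 0.096]
wrist_force: [0.2, 0.2, 0.4]
width: 0.0399
tcp s,d 0.10259084959942638 0.1823545020542152 pitch -0.12 F n,a [0.2 0.4]
wrist red_brush d tail,neck [-0.001  -0.0007] ext s -home [0.0072 0.0009]
wrist blue_brush d tail,neck [ 0.0001 -0.0003] ext s -home [0.0062 0.0002]
side red_brush d tail,neck [-0.0008 -0.0018] ext s -home [0.0045 0.001 ]
side blue_brush d tail,neck [-0.001  -0.0005] ext s -home [0.0022 0.0002]
[0.567  0.077  0.3093] [-3.139 -0.116  0.096] F n,a [-0.8  0.5] w 0.04
grip s,w,d [ 0.0951 -0.0734  0.1706]
wrist red_brush 0.57 s ext [-0.0753  0.181 ] ((-0.082), (14.7), (0.3)) ((-0.068), (15.0), (-0.5)) ((-0.052), (9.9), (0.5)) ((-0.038), (9.7), (-1.9)) ((-0.022), (9.9), (-0.9)) ((-0.008), (10.0), (-0.9)) ((0.008), (9.9), (-1.3)) ((0.022), (9.7), (-0.7)) ((0.038), (10.0), (-0.4)) ((0.053), (9.8), (-1.3)) ((0.068), (11.3), (-0.9)) ((0.082), (16.3), (0.1))
wrist blue_brush 0.69 s ext [-0.0789  0.1803] ((-0.082), (14.6), (-1.0)) ((-0.068), (15.4), (-2.3)) ((-0.052), (14.6), (-5.7)) ((-0.038), (10.6), (-1.4)) ((-0.022), (10.4), (-2.1)) ((-0.008), (10.3), (-3.0)) ((0.008), (10.5), (-3.4)) ((0.022), (10.6), (-3.0)) ((0.038), (10.5), (-0.9)) ((0.053), (10.6), (-1.9)) ((0.068), (11.7), (-2.9)) ((0.082), (18.1), (-0.9))
wrist yellow_brush 0.69 s ext [-0.0755  0.18  ] ((-0.082), (15.7), (-3.7)) ((-0.068), (15.8), (-2.7)) ((-0.052), (10.9), (-3.6)) ((-0.038), (10.8), (-3.8)) ((-0.022), (10.5), (-3.6)) ((-0.008), (10.9), (-3.0)) ((0.008), (10.6), (-3.4)) ((0.022), (10.7), (-3.2)) ((0.038), (11.1), (-5.7)) ((0.053), (10.7), (-2.3)) ((0.068), (12.2), (-3.6)) ((0.082), (18.4), (-1.0))
```

View pics/w10.png

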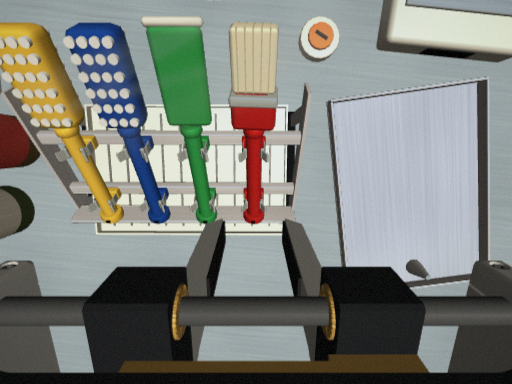

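The picture shows all four tools in line: yellow, blue, green and red, with butts on the foot bar at row ~215. The pan is empty except for the nozzle. I'm handing in.

```bash
python3 -c "
from plant import manip
print(manip.get_state()['t'], manip.sign_off())"
```

```text
the job is handed in; nothing more can be done
58.3667 None
```

Both brushes are back in the rack in the clips of their own colour, heads uphill. I handed the job in at 58.4 s, under the 72 s limit; the system gives no verdict.

- **Blue brush:** I snapped it in on the first attempt. The butt stayed put under a push of about 11 N down the slope. A first, harder push had lifted the tail about 5 mm, so I pressed it down again.
- **Red brush:** The first attempt failed. The tool had tilted about 10–16 degrees while pushing, and the fingers probably caught on the upper clip or the butt on the foot bar. I straightened the tool by pushing the brush's butt against the pan wall, then snapped both clips in. The brush sprang back about 3 mm when I relaxed, so I pushed it down again and let go while still pushing.

**Last checks:**
- **Depth in the clips:** both handles measured within about 1 mm of the seat centres, apart from one side-camera reading of 1.8 mm at the red neck. The limit is 3.5 mm.
- **Position along the slope:** judged from the head tips, red sits about +1 mm and blue about +0.2 mm from home. Readings of the butt ends were noisier, up to about 7 mm off. The yellow brush reads about 4.5 mm off there too, so I put that down to the measurement.
- **Other tools:** yellow still measured home at the end. Green was not detected in the last numeric check, but the picture shows it in line.
- **Not checked:** I saw the nozzle in the pan in the last picture but did not measure how far it or the other table items had moved.
- **Gripper:** clear of everything when I handed in.

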